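# Close and latch the sloped filter press

### The job

Close the sloped filter press: lay the loose cover plate flat on the sloped bed, keeper towards the latch, square and snug against the two raised fences, hook the wire loop of the draw latch over the keeper on the cover, and press the latch lever down flat so that it stays shut. Leave the bottle, the beaker and the white box where they stand.

Things in the scene. Friction and masses are not known exactly. Their poses are not given: they have to be found in the camera images.
- bed: Fixed sloped bed of the press, a white plate tilted 25 deg, low edge nearest the robot. Origin: on its surface, 54 mm above the bench, where the centre of the cover's underside lies when home. x up the slope (away from robot), y level towards the latch, z square off the bed. The cover comes home with its axes along these.
- corner (a point): Inner corner where the bed's two aluminium fences meet, on the bed surface (bed x -60, y +75 mm). Both are 10 mm high, 8 mm thick. Low fence: inner face at bed x = -60, runs along y. Side fence: inner face at bed y = +75, runs along x, beside the latch. The bed's other two sides are open.
- cover: Loose cover plate, grey plastic, about 0.4 kg, 120 (x) by 150 (y) by 12 mm, flat on the bench at first. Origin: centre of its underside; z up through its top; +y edge carries the keeper and goes to the side fence. A black grip fin, 14 mm (x) by 30 mm (y), stands in its middle from z = 12 to 47 mm.
- keeper (a point): Steel keeper on the cover: block 16 mm wide (x), cover y = 59 to 67, up to z = 28 mm; at its top a lip (z = 24 to 28) reaches towards the fin, to y = 54. This point: foot of the block's face on the fin side (cover 0, 59, 12 mm). Hooked, the loop's bar lies under the lip against that face, bar centre near cover y = 56.
- lever (a joint): Latch lever angle, rad: 0 = flat (along the bed's +y), growing as its free end is swung up and over towards the cover; stop at 1.75. Stays where left (friction 0.05 N m). With the loop hooked it goes past centre in the last 0.3 rad and then holds itself shut.
- loop (a joint): Wire loop's hinge angle on the lever, rad: about 0 with lever flat and loop pointing at the keeper; grows as the loop folds back towards the lever's free end; stop at 3.2 (folded along the lever, as it starts). In the bed's y-z plane the loop points at pi + lever - loop above +y. Light hinge: past upright the loop falls over by its own weight.
- pivot (a point): The lever's hinge axis at the middle of the lever (bed coordinates 0, 101, 26 mm); the axis runs along the bed's x.
- lever_tip (a point): Top face of the latch lever near its free end, 55 mm from the hinge axis. The lever is a steel strip 22 mm wide (26 at the end), 5 mm thick, reaching 64 mm from the axis. Its top face looks off the bed when flat.
- loop_bar (a point): Middle of the loop's end bar: steel, 5 mm thick, 34 mm long, along the bed's x. Two 4 mm side wires, 30 mm clear between them, join it to a pin on the lever, 18 mm from the lever's hinge axis and 0.175 rad below the lever's line; pin to bar 60 mm. The loop is sprung (4 N/mm, up to 6 mm); closing stretches it about 3 mm.
- loop_tab (a point): Centre of the loop's finger tab: a small steel block 12 mm along the bed's x, 8 mm thick, 22 mm tall, fixed beyond the end bar. When the loop points at the keeper, the tab stands up, its centre 12 mm beyond the bar's centre and 17 mm above it.
- reagent: Bystander: amber bottle with black cap, 68 mm diameter, 150 mm tall. Origin: centre of underside.
- beaker: Bystander: clear beaker, 72 mm diameter, 85 mm tall. Origin: centre of underside.
- tipbox: Bystander: white plastic box 85 by 120 by 50 mm. Origin: centre of underside.

How it is judged:
At the end, for the whole second after the job is handed in: The lever is within 0.1 rad of flat, the loop's bar lies under the keeper's lip and behind its block, and the cover is at rest flat on the bed within 4 mm of both fences and 0.05 rad of square (value of joint lever below 0.1 rad and y of loop_bar in the frame of cover between 0.052 and 0.0595 m and z of loop_bar in the frame of cover between 0.01 and 0.0245 m and x of cover in the frame of bed between -0.004 and 0.004 m and y of cover in the frame of bed between -0.004 and 0.004 m and z of cover in the frame of bed between -0.003 and 0.003 m and angle between the x axis of cover and the x axis of bed, either way round below 0.05 rad and angle between the z axis of cover and the z axis of bed, either way round below 0.05 rad and linear speed of cover below 0.01 m/s); the robot touches nothing.
It fails at once if the bottle, beaker or white box is moved by more than 20 mm (distance of any of reagent, beaker, tipbox from where it was at the start of the episode above 0.02 m).
It also fails if it takes over 72 s, if anything falls off the work surface, if the arm or the gripper's body presses on something with over 40 N, if the wrist force passes 120 N, or if a joint passes its speed limit or range.

### The arm

A 6-joint arm with a two-finger parallel gripper is mounted at the origin on the work surface. World frame = base frame: x ahead of the robot, y to its left, z up, the work surface at z = 0. Lengths are in m, angles in rad, forces in N, time in s.
With the tool pointing down it reaches from about 0.3 to 0.85 m from the base axis. Payload 4.2 kg.
Tool frame: the origin (TCP) lies on the front face of the gripper's body, between the roots of the fingers; the fingertips stand 78 mm ahead of it and the grasp point (between the pads) lies 60 mm ahead of it; z points along the fingers, y is the direction in which the jaws open and shut (so a half turn about z gives the same grasp; the last joint's range is limited). The gripper opens to 91 mm and grips with 3 to 60 N. Pads are 32 mm wide; open, the fingers measure 118 mm over their backs; the gripper's body (76 mm by 178 mm) begins 60 mm behind the grasp point.
Start: joints at [1.118, 0.32, 1.565, -0, 1.257, -0.02], TCP at [0.241, 0.522, 0.292] pointing down, gripper open.
Joint ranges: [-3.11, 3.11], [-0.84, 2.01], [0.21, 2.61], [-1.34, 4.49], [0.05, 2.63], [-2.56, 2.56]. Speed limits (rad/s): [2.57, 2.57, 3.14, 3.14, 3.14, 3.14].

### API

Orientations are given as a rotation vector (axis times angle).
In Python, from workcell import bot, viewer, workorder gives the robot as it stands. The module is installed in compiled form; this text tells all that it offers.
- The arm moves only by the tool step_arm, never from a script. Its argument "motion" is one flat list of numbers, 5 for each row, row after row: the shift along the world's x, y, z in mm, then the turn about the world's z in degrees, then the finger opening in mm, from 0 to 91.2. A call has 1 to 8 rows; each row is the pose to reach, as a shift and turn from the pose measured when the call began; what a row does not reach only later rows make up. A row lasts 1/10 s, in which the tool goes at most 50 mm and 8.59 degrees, less where a joint would pass 70% of its speed; a pose out of reach is approached as far as the arm can. A call with a gripper value outside its range is refused whole. The fingers move at their own pace and stop on an object; the grip force is fixed at half the most. Time passes only in rows, so rows that repeat a pose let the fingers close. It gives the time, the measured TCP pose, the force and the opening at its end, in the units of the state.
- bot.state(): the state, without advancing time (a new reading comes with each control period).
- viewer.capture(name): name is "scene" or "top"; returns a dict with "color" (400x640x3 uint8, red, green, blue), "range_z" (400x640 float32, m along the optical axis (not along the pixel's ray), 0 where there is no reading), "mtx" (3x3 intrinsics, pixels), "origin" and "orientation" of the camera in the world. Camera axes: x right, y up, looking along -z (the intrinsics and any distortion apply to the point x, -y, -z); pixel columns grow to the right and rows downward; lengths in m; the calibration is good to about 2 mm. A picture is of the moment at which its call begins.
- workorder.close_job(): hands the job in, once; it reports no verdict.
The state is a dict: "time": time; "qpos": joint angles; "joint_vel": joint speeds; "joint_torque": joint torques, N m; "tool_pos": TCP position; "tool_rot": TCP orientation; "force": force on the tool from outside, world axes, zero at the start; "torque": the same for the moment, N m; "width": finger opening in m.
Only numpy, scipy, OpenCV 4.12 (cv2) and the standard library are available. Lean on these libraries where they do the work, as an engineer would, in place of code of your own. Each camera call takes 0.05 s, during which the arm holds its last target.

## Working session

There is one attempt and no reset: what is moved stays moved. The work goes in short steps, Python scripts to look and compute and a tool call to move; the robot and the scene stay as the last step left them, time stands still between calls to the robot, and variables do not carry over. Pictures are saved under pics/ and viewed, and the job is handed in when it is done.

Besides the shell and the picture viewer there is one more tool, called after "Call:" as a command line: name --argument value ..., lists and objects as JSON in quotes. step_arm: Moves the arm, as the interface text tells. Its arguments: {"type":"object","properties":{"motion":{"type":"array"}},"required":["motion"]}

```bash
mkdir -p pics; ls; cat > h.py <<'E'
import numpy as np, cv2
from scipy.spatial.transform import Rotation as R
from workcell import bot, viewer, workorder
def cap(n,f=None):
    d=viewer.capture(n)
    if f: cv2.imwrite('pics/'+f,d['color'][:,:,::-1])
    return d
def rot(o):
    o=np.array(o,float)
    if o.shape==(3,3): return o
    if o.size==3: return R.from_rotvec(o).as_matrix()
    return R.from_quat(o).as_matrix()
def cloud(d):
    z=d['range_z'];K=d['mtx'];v,u=np.mgrid[:z.shape[0],:z.shape[1]]
    p=np.stack([(u-K[0,2])/K[0,0]*z,-(v-K[1,2])/K[1,1]*z,-z],-1)
    w=p@rot(d['orientation']).T+np.array(d['origin']); w[z==0]=np.nan
    return w
def proj(d,P):
    P=np.atleast_2d(P);c=(P-np.array(d['origin']))@rot(d['orientation'])
    K=d['mtx'];return np.stack([K[0,0]*c[:,0]/-c[:,2]+K[0,2],K[1,1]*-c[:,1]/-c[:,2]+K[1,2]],-1)
E
python3 - <<'E'
from h import *
print(bot.state())
for n in('scene','top'):
    d=cap(n,n+'0.png');print({k:(v if k not in('color','range_z') else v.shape) for k,v in d.items()})
E
```

```text
pics
{'time': 0.0, 'qpos': array([ 1.11796147e+00,  3.20297215e-01,  1.56566544e+00, -1.54466919e-05,
        1.25738817e+00, -2.00115878e-02]), 'joint_vel': array([ 0.00097875, -0.00135749,  0.00011405, -0.00148566,  0.00079944,
       -0.00052901]), 'joint_torque': array([-1.25843559e-03, -4.12445927e+01, -2.31978571e+01,  7.27015338e-02,
        4.52915090e-02, -1.28211072e-04]), 'tool_pos': array([0.24102625, 0.52164793, 0.29142238]), 'tool_rot': array([-6.74489783e-01, -3.06792489e+00,  2.68997120e-03]), 'force': array([0.5199643 , 0.05217982, 0.28960339]), 'torque': array([-0.00732684,  0.01175611,  0.04437638]), 'width': 0.09117707414438005}
{'color': (400, 640, 3), 'range_z': (400, 640), 'mtx': array([[362.68749178,   0.        , 311.72762682],
       [  0.        , 362.68749178, 199.53246615],
       [  0.        ,   0.        ,   1.        ]]), 'origin': array([1.21828879, 0.39587756, 0.73997711]), 'orientation': array([0.4973926 , 0.7706432 , 1.86870058])}
{'color': (400, 640, 3), 'range_z': (400, 640), 'mtx': array([[439.52043183,   0.        , 317.1829038 ],
       [  0.        , 439.52043183, 198.91752896],
       [  0.        ,   0.        ,   1.        ]]), 'origin': array([0.49705774, 0.11945616, 1.11681269]), 'orientation': array([ 0.07686248, -0.1022213 , -1.58474914])}
```

View pics/scene0.png

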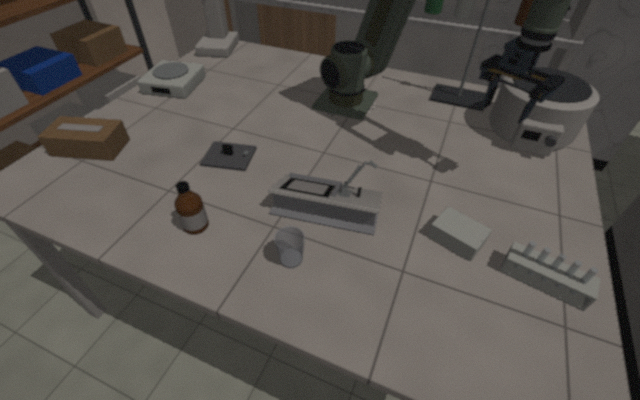

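View pics/top0.png

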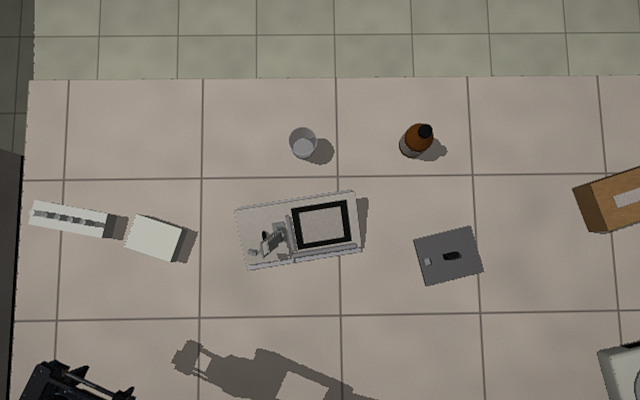

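```bash
python3 - <<'E'
from h import *
d=cap('top');s=cap('scene')
cv2.imwrite('pics/tz.png',cv2.resize(d['color'][175:290,225:375,::-1],None,fx=5,fy=5,interpolation=cv2.INTER_CUBIC))
cv2.imwrite('pics/tc.png',cv2.resize(d['color'][215:295,400:500,::-1],None,fx=6,fy=6,interpolation=cv2.INTER_CUBIC))
cv2.imwrite('pics/sz.png',cv2.resize(s['color'][140:240,190:400,::-1],None,fx=3.8,fy=3.8,interpolation=cv2.INTER_CUBIC))
w=cloud(d);ws=cloud(s)
for p in [(450,235),(450,255),(427,262),(320,222),(303,142),(418,135),(150,235),(340,120),(540,270),(265,240),(252,250)]:
    print(p,w[p[1],p[0]].round(4))
for p in [(228,147),(210,155),(240,162)]: print('s',p,ws[p[1],p[0]].round(4))
E
```

```text
(450, 235) [ 0.5266 -0.231   0.0165]
(450, 255) [ 0.4775 -0.2179  0.0496]
(427, 262) [ 0.4608 -0.168   0.024 ]
(320, 222) [0.5619 0.0955 0.0573]
(303, 142) [0.7719 0.1346 0.0075]
(418, 135) [ 0.7565 -0.1343  0.1228]
(150, 235) [0.5374 0.5041 0.0526]
(340, 120) [ 8.313e-01  3.730e-02 -2.000e-04]
(540, 270) [ 0.4351 -0.4601  0.0007]
(265, 240) [0.5191 0.2205 0.1311]
(252, 250) [0.4975 0.2474 0.1467]
s (228, 147) [ 0.4838 -0.2192  0.0456]
s (210, 155) [ 0.5076 -0.2786  0.0123]
s (240, 162) [ 0.5001 -0.1706  0.0131]
```

View pics/tz.png

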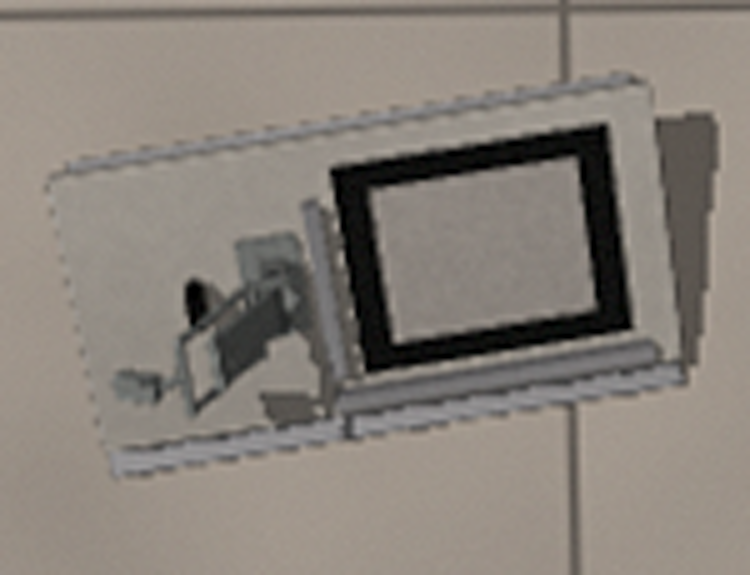

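View pics/tc.png

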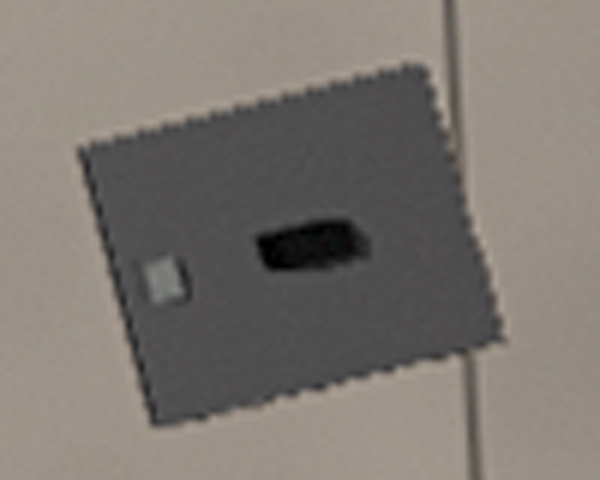

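View pics/sz.png

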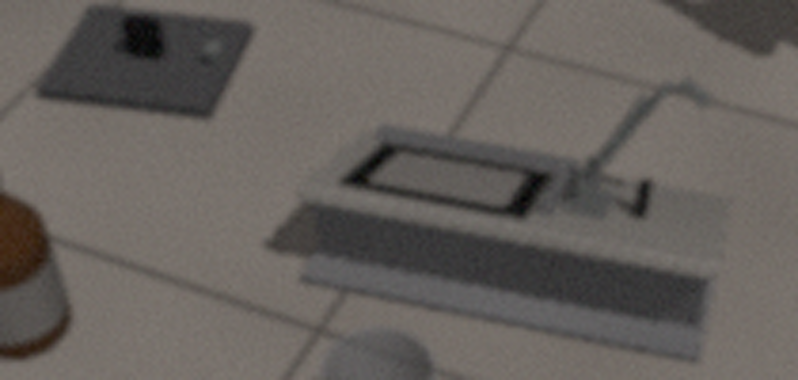

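```bash
python3 - <<'E'
from h import *
d=cap('top');w=cloud(d)
# cover top
m=np.zeros((400,640),bool);m[215:295,405:495]=1
c=w[m];c=c[(c[:,2]>.006)&(c[:,2]<.0185)]
print(len(c),np.median(c[:,2]));r=cv2.minAreaRect(c[:,:2].astype(np.float32)*1000);print('cover',r)
f=w[m];f=f[f[:,2]>.035];print('tall',np.median(f,0),f.min(0),f.max(0),len(f))
g=w[m];g=g[(g[:,2]>.02)&(g[:,1]>-.19)];print('keeper',len(g),g.mean(0),g.max(0),g.min(0))
# bed plane
b=w[200:240,298:345].reshape(-1,3);b=b[np.isfinite(b).all(1)]
for _ in range(4):
    ce=b.mean(0);n=np.linalg.svd(b-ce)[2][2];n*=np.sign(n[2]);b=b[abs((b-ce)@n)<.004]
print('n',n,np.degrees(np.arccos(n[2])),'yaw of fall',np.degrees(np.arctan2(n[1],n[0])),ce,abs((b-ce)@n).std())
E
```

```text
2728 0.011773023900916613
cover ((480.41082763671875, -212.44068908691406), (166.0432891845703, 195.4013214111328), 3.2406885623931885)
tall [ 0.47735039 -0.22496508  0.0466596 ] [ 0.46776284 -0.24103113  0.03551733] [ 0.48675249 -0.20961669  0.05135897] 82
keeper 39 [ 0.4633234  -0.16649328  0.02784686] [ 0.47078024 -0.15864472  0.03309849] [ 0.45605951 -0.17501789  0.02159128]
n [-0.41773208 -0.05976629  0.90660239] 24.96002965092869 yaw of fall -171.85776274399038 [0.5676033  0.09305017 0.05956567] 0.0009295988644606995
```

```bash
python3 - <<'E'
from h import *
d=cap('top');w=cloud(d);s=cap('scene');ws=cloud(s)
# cover outline by colour
hsv=cv2.cvtColor(d['color'],cv2.COLOR_RGB2HSV)
sub=np.zeros((400,640),np.uint8);g=d['color'].astype(int).max(2);sub[215:295,405:495]=((g[215:295,405:495]<105))*255
cn,_=cv2.findContours(sub,cv2.RETR_EXTERNAL,cv2.CHAIN_APPROX_NONE);cn=max(cn,key=cv2.contourArea)[:,0].astype(float)
def toplane(d,uv,n,p0):
    K=d['mtx'];uv=np.atleast_2d(uv).astype(float)
    r=np.stack([(uv[:,0]-K[0,2])/K[0,0],-(uv[:,1]-K[1,2])/K[1,1],-np.ones(len(uv))],-1)@rot(d['orientation']).T
    o=np.array(d['origin']);t=((p0-o)@n)/(r@n);return o+r*t[:,None]
c=toplane(d,cn,np.array([0,0,1.]),np.array([0,0,.012]))
print('cover outline',cv2.minAreaRect((c[:,:2]*1000).astype(np.float32)))
def mk(yaw,t=25):
    return (R.from_euler('z',yaw,degrees=True)*R.from_euler('y',-t,degrees=True)).as_matrix()
B=mk(8.14)
P=np.array([.5676,.09305,.05957])
for name,W,box in(('top',w,(175,290,225,375)),('scene',ws,(140,240,190,400))):
    q=W[box[0]:box[1],box[2]:box[3]].reshape(-1,3);q=q[np.isfinite(q).all(1)]
    q=(q-P)@B*1000
    k=(abs(q[:,2])<40)&(abs(q[:,0])<150)&(abs(q[:,1])<250);q=q[k]
    H=np.zeros((300,400),np.float32)-20
    iy=(150-q[:,0]).astype(int).clip(0,299);ix=(200-q[:,1]).astype(int).clip(0,399)
    o=np.argsort(q[:,2]);H[iy[o],ix[o]]=q[o,2]
    H=cv2.dilate(H,np.ones((3,3)))
    im=((H+15)/45*255).clip(0,255).astype(np.uint8)
    cv2.imwrite(f'pics/h_{name}.png',cv2.resize(cv2.applyColorMap(im,cv2.COLORMAP_JET),None,fx=2,fy=2,interpolation=cv2.INTER_NEAREST))
# rectified colour on bed plane, from both cams, 2px/mm
for name,D in(('top',d),('scene',s)):
    a,b=np.mgrid[0:300,0:400];pts=P+(np.stack([(150-a),(200-b),0*a],-1).reshape(-1,3)/1000.)@B.T
    uv=proj(D,pts).astype(np.float32).reshape(300,400,2)
    im=cv2.remap(D['color'],uv[...,0],uv[...,1],cv2.INTER_CUBIC)
    cv2.imwrite(f'pics/r_{name}.png',cv2.resize(im[:,:,::-1],None,fx=2,fy=2))
E
```

```text
cover outline ((451.6172180175781, -232.38409423828125), (169.4200439453125, 157.1458282470703), 12.891959190368652)
```

View pics/r_top.png

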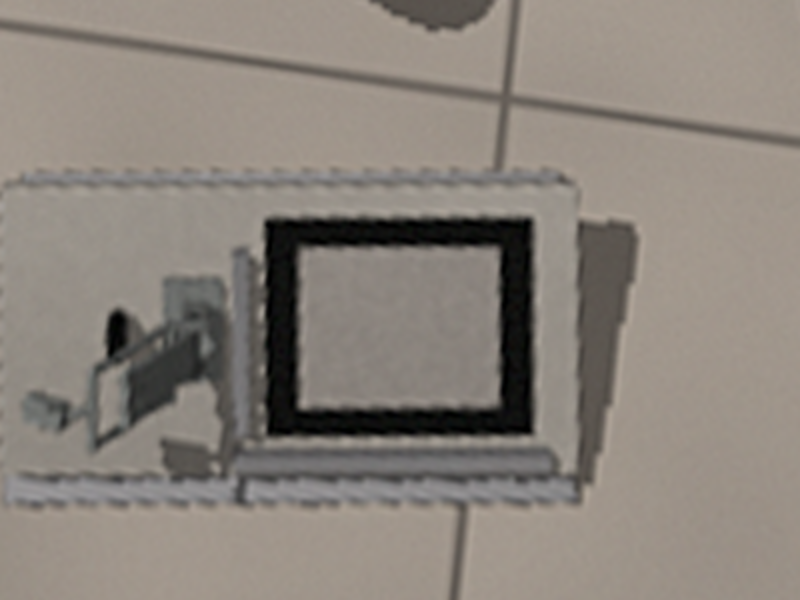

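View pics/h_top.png

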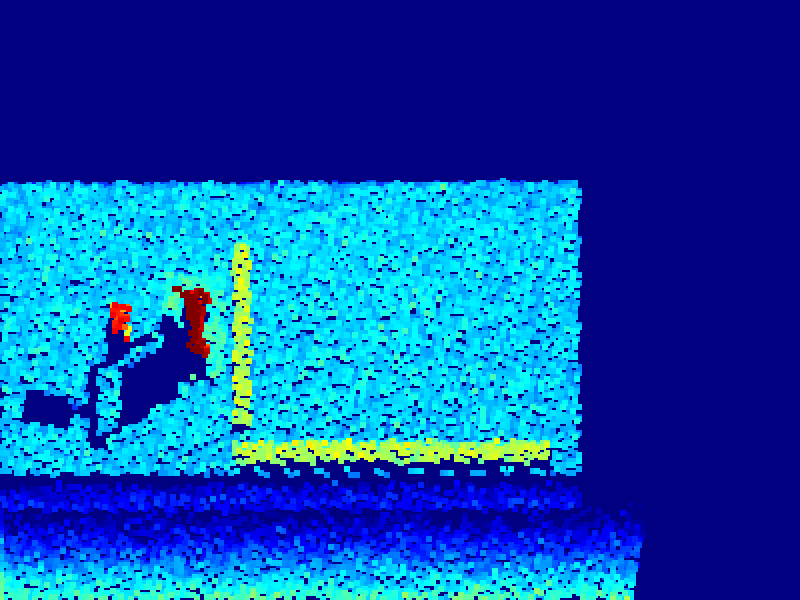

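View pics/r_scene.png

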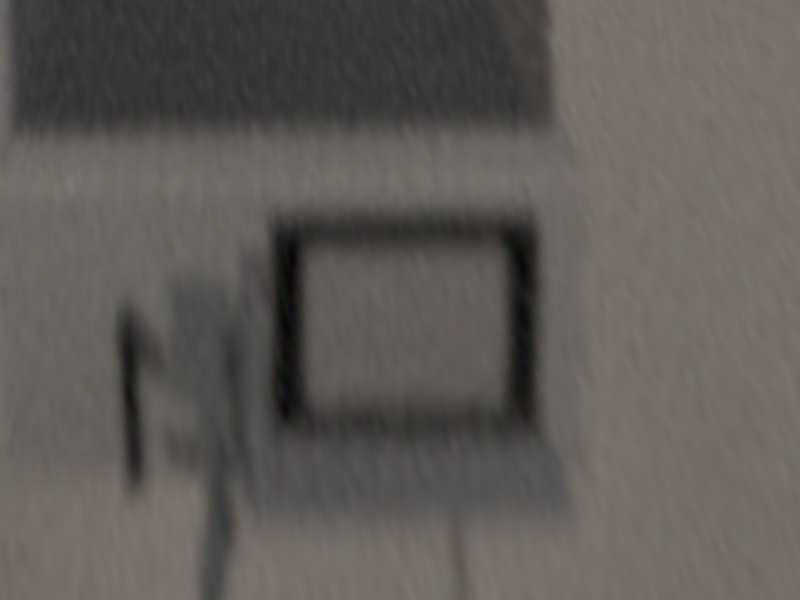

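```bash
cat >> h.py <<'E'
def toplane(d,uv,n,p0):
    K=d['mtx'];uv=np.atleast_2d(uv).astype(float)
    r=np.stack([(uv[:,0]-K[0,2])/K[0,0],-(uv[:,1]-K[1,2])/K[1,1],-np.ones(len(uv))],-1)@rot(d['orientation']).T
    o=np.array(d['origin']);t=((p0-o)@n)/(r@n);return o+r*t[:,None]
def mk(yaw,t=25):
    return (R.from_euler('z',yaw,degrees=True)*R.from_euler('y',-t,degrees=True)).as_matrix()
B=mk(8.14);O=np.array([.5577,.0919,.0542])
def b2w(p): return O+B@(np.array(p)/1000.)
def w2b(p): return (np.array(p)-O)@B*1000
E
python3 - <<'E'
from h import *
d=cap('top');w=cloud(d)
for name,D,bx in(('top',d,(215,295,405,495)),('scene',cap('scene'),(135,175,195,265))):
    W=cloud(D)
    m=np.zeros((400,640),np.uint8);sl=np.s_[bx[0]:bx[1],bx[2]:bx[3]]
    z=cv2.medianBlur(np.nan_to_num(W[...,2]).astype(np.float32),3)
    m[sl]=((z[sl]>.006)&(z[sl]<.06))*255
    m=cv2.morphologyEx(m,cv2.MORPH_OPEN,np.ones((5,5)))
    cn,_=cv2.findContours(m,cv2.RETR_EXTERNAL,cv2.CHAIN_APPROX_NONE);cn=max(cn,key=cv2.contourArea)[:,0]
    c=toplane(D,cn,np.array([0,0,1.]),np.array([0,0,.012]))
    print(name,cv2.minAreaRect((c[:,:2]*1000).astype(np.float32)))
    f=W[sl].reshape(-1,3);f=f[(f[:,2]>.04)];print('fin top',len(f),np.median(f,0),f.mean(0))
    q=W[140:290,180:400] if name=='scene' else W[175:290,225:375]
    q=w2b(q.reshape(-1,3));q=q[(q[:,1]>95)&(q[:,1]<200)&(q[:,2]>20)&(q[:,2]<140)&(abs(q[:,0])<40)]
    print(len(q))
    import collections
    o=np.argsort(q[:,1]);print(q[o][::max(1,len(q)//30)].round(0).tolist())
for p in [(427,261),(450,255)]: print(w[p[1],p[0]])
E
```

```text
top ((477.2056884765625, -225.2021026611328), (119.90984344482422, 151.36660766601562), 12.917901039123535)
fin top 80 [ 0.4773188  -0.22477295  0.04657451] [ 0.47727577 -0.22489775  0.04643699]
374
[[-12.0, 96.0, 32.0], [-14.0, 99.0, 28.0], [3.0, 101.0, 31.0], [-8.0, 103.0, 34.0], [10.0, 104.0, 32.0], [10.0, 107.0, 43.0], [-1.0, 109.0, 52.0], [3.0, 110.0, 50.0], [-6.0, 112.0, 53.0], [-17.0, 113.0, 50.0], [4.0, 115.0, 56.0], [6.0, 116.0, 60.0], [-18.0, 118.0, 51.0], [10.0, 120.0, 67.0], [2.0, 122.0, 71.0], [6.0, 123.0, 75.0], [-3.0, 124.0, 81.0], [-0.0, 126.0, 81.0], [2.0, 128.0, 85.0], [-10.0, 130.0, 81.0], [-19.0, 134.0, 81.0], [8.0, 138.0, 21.0], [-5.0, 140.0, 97.0], [-10.0, 141.0, 92.0], [-5.0, 142.0, 95.0], [-12.0, 143.0, 97.0], [0.0, 150.0, 94.0], [-4.0, 155.0, 105.0], [-3.0, 160.0, 99.0], [-4.0, 164.0, 96.0], [-3.0, 169.0, 96.0], [-4.0, 174.0, 91.0]]
scene ((481.4382019042969, -226.68975830078125), (126.64762878417969, 152.66981506347656), 12.688350677490234)
fin top 43 [ 0.48234388 -0.22629843  0.0465107 ] [ 0.48114789 -0.22629517  0.04575934]
182
[[13.0, 95.0, 28.0], [14.0, 97.0, 32.0], [13.0, 100.0, 35.0], [14.0, 102.0, 21.0], [13.0, 103.0, 27.0], [15.0, 104.0, 22.0], [20.0, 108.0, 41.0], [11.0, 110.0, 53.0], [20.0, 112.0, 47.0], [10.0, 114.0, 59.0], [11.0, 116.0, 65.0], [11.0, 118.0, 70.0], [14.0, 120.0, 61.0], [9.0, 121.0, 79.0], [10.0, 123.0, 71.0], [11.0, 125.0, 77.0], [-5.0, 127.0, 84.0], [16.0, 128.0, 76.0], [16.0, 131.0, 77.0], [-17.0, 133.0, 83.0], [22.0, 135.0, 84.0], [9.0, 138.0, 24.0], [7.0, 139.0, 95.0], [9.0, 141.0, 22.0], [1.0, 146.0, 97.0], [-3.0, 153.0, 103.0], [4.0, 156.0, 100.0], [3.0, 159.0, 97.0], [3.0, 162.0, 95.0], [5.0, 166.0, 91.0], [3.0, 170.0, 94.0]]
[ 0.46339181 -0.16697706  0.02842862]
[ 0.4774325  -0.21846134  0.04790681]
```

Call:
step_arm --motion '[15, -47, 0, 5, 91, 30, -94, 0, 10, 91, 45, -141, 0, 15, 91, 60, -188, 0, 20, 91, 75, -235, 0, 25, 91, 90, -282, 0, 30, 91, 105, -329, 0, 35, 91, 119, -374, 0, 37.7, 91]'

```text
time: 1.25
tool_pos: [0.3603, 0.146, 0.2926]
tool_rot: [-0.357, 3.12, 0.0]
force: [0.1, -0.0, 0.3]
width: 0.0908
```

Call:
step_arm --motion '[15, -47, 0, 0, 91, 30, -94, 0, 0, 91, 45, -141, 0, 0, 91, 60, -188, 0, 0, 91, 75, -235, 0, 0, 91, 90, -282, -10, 0, 91, 105, -329, -30, 0, 91, 118, -371, -60, 0, 91]'

```text
time: 2.05
tool_pos: [0.4779, -0.2225, 0.237]
tool_rot: [-0.355, 3.116, -0.004]
force: [0.6, 0.4, -0.5]
width: 0.091
```

Call:
step_arm --motion '[0, 0, -45, 0, 91, 0, 0, -80, 0, 91, 0, 0, -80, 0, 91]'

```text
time: 2.35
tool_pos: [0.4751, -0.2216, 0.1527]
tool_rot: [0.354, -3.118, -0.006]
force: [-0.1, -0.3, 0.6]
width: 0.0912
```

```bash
python3 - <<'E'
from h import *
s=bot.state();print(s['time'],s['tool_pos'],s['qpos'])
cap('scene','s1.png');cap('top','t1.png')
a=cv2.imread('pics/s1.png')[110:190,170:310];cv2.imwrite('pics/s1z.png',cv2.resize(a,None,fx=5,fy=5,interpolation=2))
E
```

```text
2.35 [ 0.47507751 -0.22159581  0.15270158] [-4.58812017e-01  3.74243295e-01  1.87421009e+00  1.12099417e-03
  8.98265582e-01 -2.25632668e+00]
```

View pics/s1z.png

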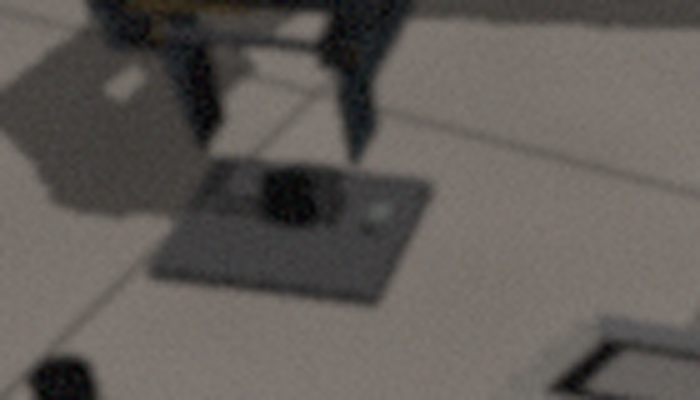

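Call:
step_arm --motion '[3, -4, 0, 0, 50, 3, -4, 0, 0, 50, 3, -4, 0, 0, 50, 3, -4, -20, 0, 50, 3, -4, -40, 0, 50, 3, -4, -53, 0, 50, 3, -4, -53, 0, 50, 3, -4, -53, 0, 50]'

```text
time: 3.25
tool_pos: [0.4815, -0.2266, 0.1052]
tool_rot: [-0.355, 3.115, -0.005]
force: [0.3, -0.2, -0.2]
width: 0.0498
```

Call:
step_arm --motion '[0, 0, 0, 0, 50, 0, 0, 0, 0, 15, 0, 0, 0, 0, 15, 0, 0, 0, 0, 15, 0, 0, 0, 0, 15, 0, 0, 0, 0, 15, 0, 0, 0, 0, 15]'

```text
time: 3.95
tool_pos: [0.4816, -0.2266, 0.1056]
tool_rot: [-0.355, 3.115, -0.005]
force: [-1.4, 1.6, 5.6]
width: 0.0296
```

Call:
step_arm --motion '[0, 0, 15, 0, 15, 0, 0, 40, 0, 15, 0, 0, 80, 0, 15, 0, 0, 120, 0, 15, 0, 0, 145, 0, 15, 0, 0, 145, 0, 15, 0, 0, 145, 0, 15]'

```text
time: 4.65
tool_pos: [0.4809, -0.2263, 0.2492]
tool_rot: [-0.355, 3.117, -0.003]
force: [-0.6, 0.7, -4.0]
width: 0.0295
```

```bash
python3 - <<'E'
from h import *
s=bot.state();print(s['time'],s['tool_pos'],s['tool_rot'],s['force'],s['width'])
cap('scene','s2.png');cap('top','t2.png')
a=cv2.imread('pics/s2.png')[40:190,140:340];cv2.imwrite('pics/s2z.png',cv2.resize(a,None,fx=4,fy=4,interpolation=2))
E
```

```text
4.65 [ 0.48093821 -0.22629905  0.24921216] [-3.55494395e-01  3.11684621e+00 -2.96401532e-03] [-0.56720397  0.68800401 -3.98897604] 0.029516367316877314
```

View pics/s2z.png

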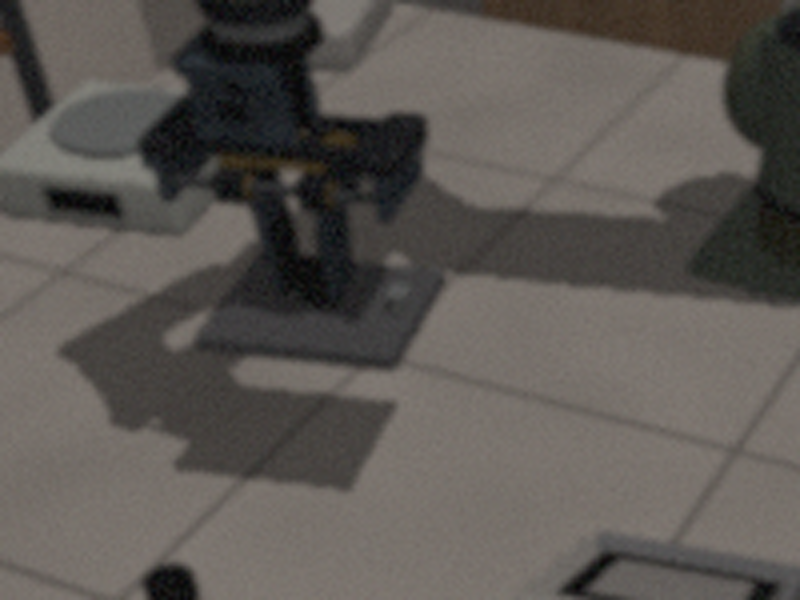

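Call:
step_arm --motion '[9, 40, 0, -1, 15, 19, 84, 0, -2, 15, 29, 128, 0, -3, 15, 39, 172, 0, -4, 15, 49, 216, 0, -4.9, 15, 59, 260, 0, -4.9, 15, 68, 300, 0, -4.9, 15, 70.5, 311, 0, -4.9, 15]'

```text
time: 5.55
tool_pos: [0.5509, 0.0886, 0.2456]
tool_rot: [0.228, -3.132, -0.002]
force: [-0.2, -1.3, -3.9]
width: 0.0297
```

Call:
step_arm --motion '[0, 0, 0, 0, 15]'

```text
time: 5.65
tool_pos: [0.5505, 0.0899, 0.2437]
tool_rot: [0.232, -3.129, -0.001]
force: [0.3, -0.4, -3.7]
width: 0.0295
```

Call:
step_arm --motion '[1, -5, 0, -0.3, 15, 1, -5, -20, -0.3, 15, 1, -5, -40, -0.3, 15, 1, -5, -50, -0.3, 15, 1, -5, -50, -0.3, 15, 1, -5, -50, -0.3, 15]'

```text
time: 6.25
tool_pos: [0.5518, 0.084, 0.194]
tool_rot: [0.222, -3.13, -0.001]
force: [0.8, 0.4, -3.2]
width: 0.0295
```

```bash
python3 - <<'E'
from h import *
s=bot.state();print(s['time'],s['tool_pos'],s['tool_rot'],s['force'],s['width'])
cap('scene','s3.png');cap('top','t3.png')
a=cv2.imread('pics/s3.png')[100:230,230:410];cv2.imwrite('pics/s3z.png',cv2.resize(a,None,fx=4,fy=4,interpolation=2))
E
```

```text
6.25 [0.55182131 0.08400015 0.19398004] [ 2.21947188e-01 -3.12962874e+00 -7.23774799e-04] [ 0.80054011  0.37894633 -3.15569309] 0.029451498110322077
```

View pics/s3z.png

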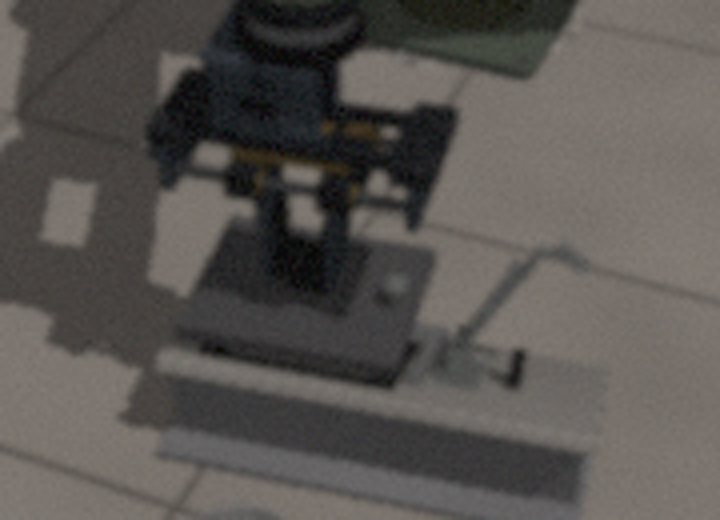

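Call:
step_arm --motion '[0, 0, -4, 0, 15, 0, 0, -8, 0, 15, 0, 0, -12, 0, 15, 0, 0, -16, 0, 15, 0, 0, -18, 0, 15, 0, 0, -18, 0, 15]'

```text
time: 6.95
tool_pos: [0.5497, 0.0842, 0.1765]
tool_rot: [0.223, -3.125, -0.0]
force: [-6.9, -1.5, 3.9]
width: 0.0298
```

Call:
step_arm --motion '[0, 0, -4, 0, 15, 0, 0, -8, 0, 15, 0, 0, -12, 0, 15, 0, 0, -12, 0, 15]'

```text
time: 7.35
tool_pos: [0.5465, 0.0838, 0.1637]
tool_rot: [0.223, -3.116, 0.001]
force: [-9.1, -1.7, 2.5]
width: 0.0295
```

```bash
python3 - <<'E'
from h import *
s=bot.state();print(s['time'],s['tool_pos'],s['tool_rot'],s['force'],s['torque'],s['width'])
cap('scene','s4.png');cap('top','t4.png')
a=cv2.imread('pics/s4.png')[100:230,230:410];cv2.imwrite('pics/s4z.png',cv2.resize(a,None,fx=4,fy=4,interpolation=2))
E
```

```text
7.35 [0.54650175 0.08384607 0.16366331] [ 2.22843997e-01 -3.11644027e+00  7.64005669e-04] [-9.06175543 -1.70588362  2.53241767] [-0.14413088  1.27586926  0.04422328] 0.029516119737136474
```

View pics/s4z.png

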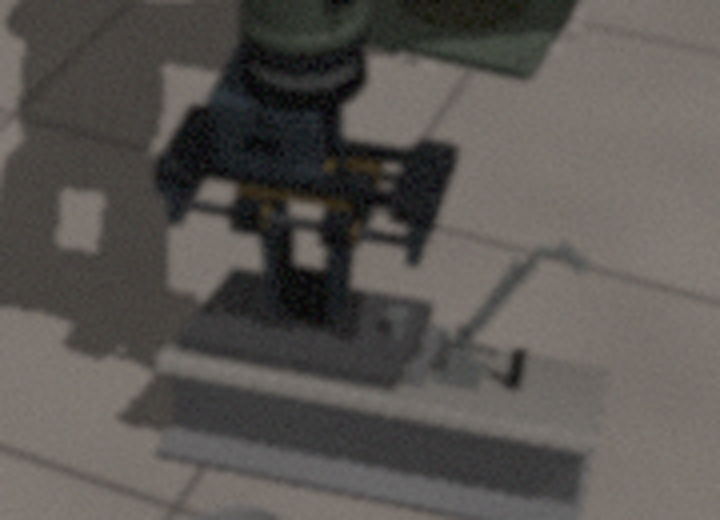

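Call:
step_arm --motion '[0, 0, -3, 0, 15, 0, 0, -5, 0, 15, 0, 0, -6, 0, 15, 0, 0, -6, 0, 15]'

```text
time: 7.85
tool_pos: [0.5457, 0.0837, 0.1595]
tool_rot: [0.223, -3.115, 0.001]
force: [-7.4, -0.4, 12.8]
width: 0.0302
```

```bash
cat >> h.py <<'E'
def coverplane(d,col=(35,75),yl=(-70,75),xl=(-70,70),lo=4,hi=19):
    W=w2b(cloud(d).reshape(-1,3)).reshape(400,640,3);g=d['color'].max(2)
    m=(abs(W[...,0])<75)&(W[...,1]>-90)&(W[...,1]<78)&(W[...,2]>lo)&(W[...,2]<hi)
    return W,m
E
python3 - <<'E'
from h import *
s=bot.state();print(s['time'],s['tool_pos'],s['force'],s['torque'])
d=cap('top','t5.png')
cv2.imwrite('pics/t5z.png',cv2.resize(d['color'][175:290,225:375,::-1],None,fx=5,fy=5,interpolation=2))
W,m=coverplane(d,lo=2,hi=22)
q=W[m];
for x in range(-70,71,20):
    k=abs(q[:,0]-x)<10
    print(x,k.sum(),np.median(q[k,2]) if k.sum() else None)
E
```

```text
7.85 [0.54567928 0.08370152 0.15947015] [-7.42992473 -0.41806649 12.76978331] [-0.15340229  1.32120398  0.05533486]
-70 70 20.46813753885106
-50 207 20.571978552881507
-30 1 20.790048115298273
-10 4 17.84959433413306
10 2 16.572744131975213
30 0 None
50 25 11.529577654982923
70 10 2.8646225751246037
```

View pics/t5z.png

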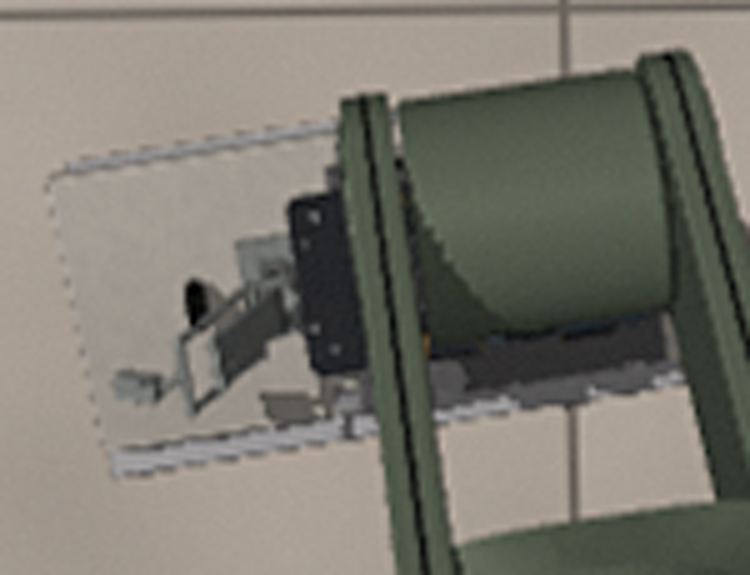

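Call:
step_arm --motion '[0, 0, 6, 0, 15, 3, 0, 10, 0, 15, 7, 1, 10, 0, 15, 11, 1, 10, 0, 15, 14, 2, 10, 0, 15, 14, 2, 8, 0, 15, 14, 2, 8, 0, 15]'

```text
time: 8.6
tool_pos: [0.5595, 0.0857, 0.1668]
tool_rot: [0.223, -3.114, 0.001]
force: [-0.5, -0.1, -3.8]
width: 0.0298
```

Call:
step_arm --motion '[0, 0, -3, 0, 15, 0, 0, -6, 0, 15, 0, 0, -6, 0, 15, 0, 0, -6, 0, 15]'

```text
time: 9.0
tool_pos: [0.5588, 0.0856, 0.1607]
tool_rot: [0.223, -3.112, 0.001]
force: [-4.2, 0.2, 1.0]
width: 0.0294
```

```bash
cat > chk.py <<'E'
from h import *
import sys
s=bot.state();print(s['time'],s['tool_pos'],s['force'],s['torque'])
d=cap('top','t%s.png'%sys.argv[1])
cv2.imwrite('pics/t%sz.png'%sys.argv[1],cv2.resize(d['color'][175:290,225:375,::-1],None,fx=5,fy=5,interpolation=2))
W,m=coverplane(d,lo=2,hi=26)
q=W[m];
for x in range(-72,76,8):
    k=(abs(q[:,0]-x)<4)
    if k.sum(): print(x,k.sum(),np.median(q[k,2]).round(1),q[k,1].min().round(),q[k,1].max().round())
E
python3 chk.py 6
```

```text
9.0 [0.55880951 0.0856136  0.16073532] [-4.19011117  0.20806514  1.00320646] [-0.04347463  0.53853479 -0.03890917]
-72 24 8.6 -84.0 76.0
-64 199 8.9 -88.0 78.0
-56 28 4.3 -88.0 74.0
-48 123 13.1 -87.0 78.0
-40 160 13.3 -85.0 76.0
-32 118 13.4 -80.0 78.0
-24 10 14.5 -77.0 9.0
-8 1 13.8 35.0 35.0
8 3 13.6 35.0 35.0
24 2 15.0 35.0 35.0
32 1 13.5 34.0 34.0
56 1 10.0 35.0 35.0
64 10 12.9 32.0 69.0
72 7 9.8 33.0 69.0
```

View pics/t6z.png

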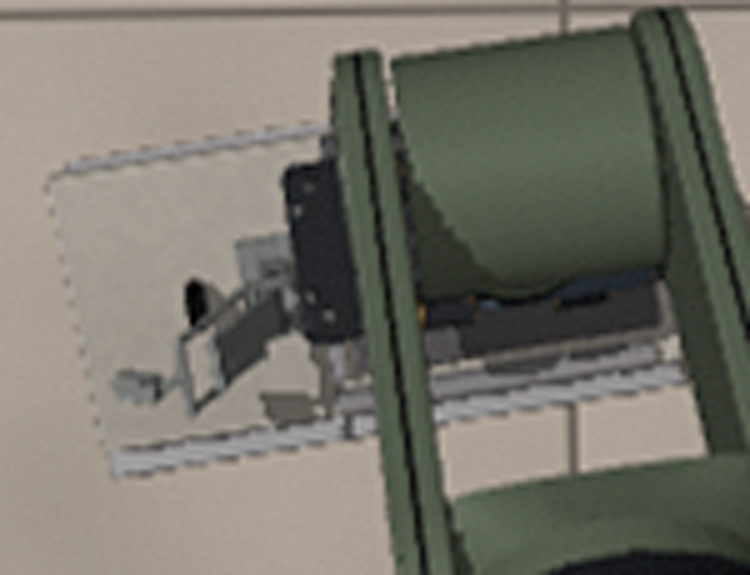

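Call:
step_arm --motion '[0, 0, -2, 0, 15, -2, 0, -3, 0, 15, -4, -1, -4, 0, 15, -6, -1, -5, 0, 15, -8, -1, -6, 0, 15, -9, -1, -7, 0, 15, -9, -1, -7, 0, 15]'

```text
time: 9.75
tool_pos: [0.5563, 0.0854, 0.1595]
tool_rot: [0.225, -3.132, -0.0]
force: [3.6, 0.9, 20.5]
width: 0.0298
```

```bash
python3 chk.py 7
```

```text
9.75 [0.55625212 0.08536455 0.15953304] [ 3.58841986  0.90976433 20.51064603] [-0.02767263 -0.27815282  0.05630508]
-72 27 7.9 -87.0 76.0
-64 192 9.3 -82.0 78.0
-56 30 3.5 -83.0 73.0
-48 150 11.6 -80.0 78.0
-40 146 11.7 -79.0 77.0
-32 32 13.0 -79.0 63.0
-8 3 12.5 35.0 35.0
8 3 11.8 35.0 35.0
24 2 12.2 35.0 35.0
56 5 10.9 35.0 75.0
64 10 13.1 34.0 76.0
72 8 7.8 33.0 69.0
```

Call:
step_arm --motion '[0, 0, 0, 0, 15, -3, 0, -1, 0, 15, -5, -1, -2, 0, 15, -7, -1, -3, 0, 15, -9, -1, -4, 0, 15, -11, -2, -5, 0, 15, -11, -2, -5, 0, 15]'

```text
time: 10.5
tool_pos: [0.5474, 0.0842, 0.1559]
tool_rot: [-0.224, 3.129, 0.002]
force: [3.2, 2.9, 8.6]
width: 0.0299
```

```bash
python3 chk.py 8
```

```text
10.5 [0.54741786 0.08418966 0.15592735] [3.18978677 2.92628509 8.62426362] [ 0.43091129 -0.39460325  0.09691639]
-72 22 8.0 -84.0 73.0
-64 143 10.4 -83.0 78.0
-56 149 12.1 -83.0 72.0
-48 75 12.5 -79.0 78.0
-8 2 11.4 35.0 35.0
8 1 9.9 35.0 35.0
16 1 17.4 35.0 35.0
40 1 11.0 35.0 35.0
48 8 12.6 34.0 70.0
56 20 10.3 32.0 77.0
64 4 2.5 65.0 76.0
72 1 2.5 66.0 66.0
```

Call:
step_arm --motion '[0, 0, 0, 0, 15, -1, 2, 0, 0, 15, -1, 4, 0, 0, 15, -2, 6, -1, 0, 15, -3, 8, -1, 0, 15, -4, 10, -1, 0, 15, -5, 11, -2, 0, 15, -5, 11, -2, 0, 15]'

```text
time: 11.35
tool_pos: [0.5459, 0.09, 0.156]
tool_rot: [-0.231, 3.12, -0.016]
force: [6.7, -22.7, 13.0]
width: 0.0293
```

```bash
python3 chk.py 9
```

```text
11.35 [0.54585954 0.08995358 0.15599288] [  6.69496207 -22.65503777  13.0362561 ] [-3.80320539 -0.88858318  0.15604753]
-72 19 8.7 -71.0 46.0
-64 130 10.5 -74.0 46.0
-56 130 12.5 -72.0 47.0
-48 6 14.3 -72.0 46.0
-40 1 11.2 47.0 47.0
-24 1 11.1 47.0 47.0
-8 2 13.3 47.0 47.0
8 1 11.1 47.0 47.0
40 2 12.0 47.0 47.0
48 1 13.8 48.0 48.0
56 2 12.5 47.0 47.0
```

View pics/t9z.png

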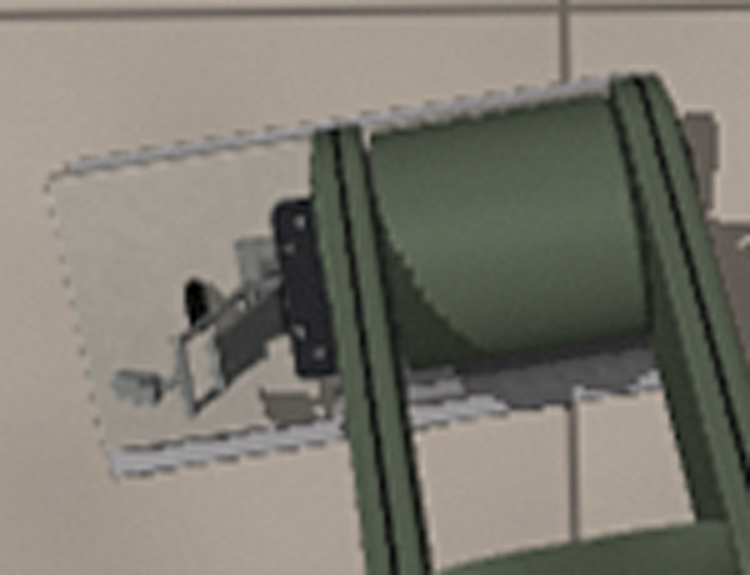

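Call:
step_arm --motion '[0, 0, 0, 0, 15, 0, 0, 0, 0, 45, 0, 0, 0, 0, 45, 0, 0, 0, 0, 45, 0, 0, 30, 0, 45, 0, 0, 70, 0, 45, 0, -20, 110, 0, 45, 0, -60, 120, 0, 45]'

```text
time: 12.2
tool_pos: [0.5476, 0.0316, 0.2803]
tool_rot: [-0.237, 3.111, -0.014]
force: [1.5, -0.1, -0.1]
width: 0.0447
```

Call:
step_arm --motion '[0, -50, 0, 0, 10, 0, -100, 0, 0, 0, 0, -150, 0, 0, 0, 0, -200, 0, 0, 0, 0, -200, 0, 0, 0]'

```text
time: 12.7
tool_pos: [0.5471, -0.1732, 0.2795]
tool_rot: [-0.228, 3.113, -0.017]
force: [0.8, 0.8, 0.5]
width: 0.0079
```

```bash
cat > chk2.py <<'E'
from h import *
import sys
n=sys.argv[1]
s=bot.state();print(s['time'],s['tool_pos'],s['force'])
d=cap('top','t%s.png'%n);e=cap('scene','s%s.png'%n)
cv2.imwrite('pics/t%sz.png'%n,cv2.resize(d['color'][175:290,225:375,::-1],None,fx=5,fy=5,interpolation=2))
cv2.imwrite('pics/s%sz.png'%n,cv2.resize(e['color'][140:240,250:400,::-1],None,fx=5,fy=5,interpolation=2))
W=w2b(cloud(d).reshape(-1,3));
def hist(a,lo,hi):
    k=(W[:,0]>a[0])&(W[:,0]<a[1])&(W[:,1]>a[2])&(W[:,1]<a[3])&(W[:,2]>lo)&(W[:,2]<hi);return W[k]
q=hist((-80,80,-90,50),6.,18)
A=np.c_[q[:,:2],np.ones(len(q))];
c=np.linalg.lstsq(A[(abs(q[:,0])<50)&(abs(q[:,1])<65)],q[(abs(q[:,0])<50)&(abs(q[:,1])<65),2],rcond=None)[0];print('plane',c)
g=d['color'].max(2)
m=((g<100)*255).astype(np.uint8)
# edge: rightmost (-y) and top (+x)
top=[np.sort(q[abs(q[:,1]-y)<4,0])[-3:].mean() for y in (-60,-40,-20,0,20,40)];print('top edge x',np.round(top,1))
bot_=[np.sort(q[abs(q[:,0]-x)<4,1])[:3].mean() for x in (-40,-20,0,20,40)];print('right edge y',np.round(bot_,1))
f=hist((-30,30,-30,30),38,60);print('fin',len(f),f.mean(0).round(1) if len(f) else '')
f=hist((-20,20,48,72),21,40);print('keeper',len(f),f.mean(0).round(1) if len(f) else '')
E
python3 chk2.py 10
```

```text
12.7 [ 0.54713958 -0.17324711  0.27952101] [0.75785433 0.84278026 0.46365994]
plane [2.05203802e-03 7.61661155e-04 1.21662096e+01]
top edge x [59.2 59.3 58.8 59.4 58.9 59.1]
right edge y [-76.  -75.8 -75.7 -75.2 -75.2]
fin 91 [ 0.5 -1.3 46. ]
keeper 41 [-0.2 59.2 27.4]
```

View pics/t10z.png

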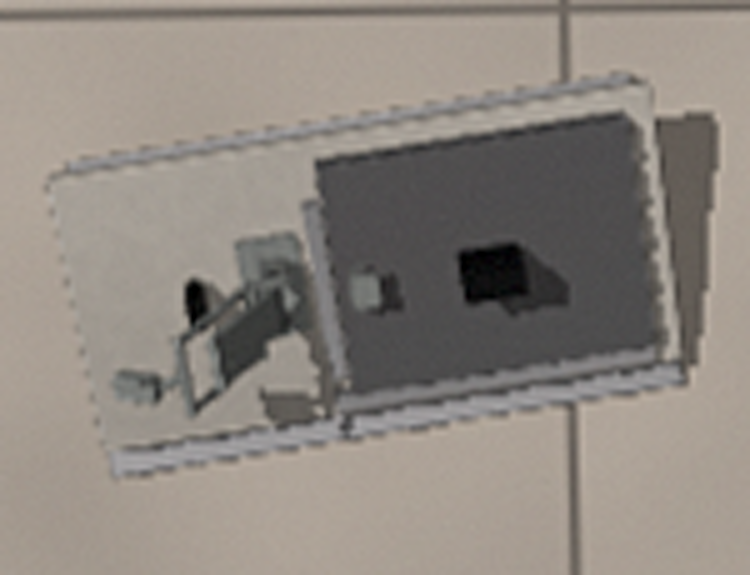

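View pics/s10z.png

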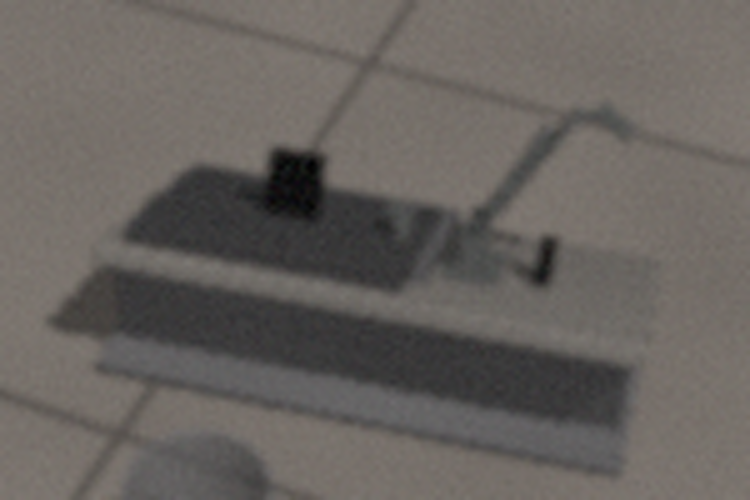

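```bash
cat >> h.py <<'E'
def tgt(x,y,z): return np.round((b2w((x,y,z))+[0,0,.078])*1000,1)
def rel(*pts):
    p=np.array(bot.state()['tool_pos'])*1000;print('at',p.round(1),'bed tip',w2b(p/1000-[0,0,.078]).round(1))
    for q in pts: print(q,(tgt(*q)-p).round(0))
E
python3 - <<'E'
from h import *
rel((-4,195,160),(-4,195,84),(-4,158,84),(-4,158,98),(-4,125,98))
d=cap('top');e=cap('scene')
for n,D in(('top',d),('scene',e)):
    W=w2b(cloud(D).reshape(-1,3));k=(W[:,1]>95)&(W[:,1]<195)&(W[:,2]>40)&(W[:,2]<140)&(abs(W[:,0])<35);q=W[k]
    k=(abs(q[:,0])<9)&(q[:,1]<140)&(q[:,1]>105);l=q[k];
    for y in range(105,190,5):
        j=(abs(q[:,1]-y)<2.5); print(n,y,j.sum(),np.median(q[j],0).round(1) if j.sum() else '', q[j,2].max().round(1) if j.sum() else '')
    c=np.polyfit(l[:,1],l[:,2],1);print('slope angle',np.arctan(c[0]),len(l))
E
```

```text
at [ 547.2 -168.8  279.5] bed tip [  19.3 -256.6  153.5]
(-4, 195, 160) [-88. 444.  -4.]
(-4, 195, 84) [-56. 448. -73.]
(-4, 158, 84) [-51. 412. -73.]
(-4, 158, 98) [-56. 411. -60.]
(-4, 125, 98) [-52. 378. -60.]
top 105 10 [ -1.5 106.7  43.6] 45.5
top 110 35 [  1.9 110.3  46.6] 56.2
top 115 36 [  1.6 114.8  56.2] 68.2
top 120 35 [  2.4 120.5  66.8] 77.1
top 125 37 [  2.4 124.8  77.9] 86.7
top 130 26 [  2.3 129.5  82.5] 85.3
top 135 11 [ 13.7 135.   81.2] 86.1
top 140 27 [ -4.  140.8  93.5] 97.3
top 145 19 [ -0.3 143.7  94.2] 97.6
top 150 8 [ -0.2 150.8  96.3] 100.7
top 155 14 [ -0.8 155.2 100.7] 102.3
top 160 12 [  1.7 160.   99.8] 103.7
top 165 13 [  2.4 165.2  96.4] 99.2
top 170 13 [  1.1 169.8  93.9] 95.5
top 175 5 [ -0.8 173.4  92.5] 93.9
top 180 0  
top 185 0  
slope angle 1.088137749013487 99
scene 105 5 [ 11.  105.9  43.5] 47.1
scene 110 14 [ 10.2 110.1  48.8] 58.1
scene 115 15 [ 11.7 114.7  56.4] 69.2
scene 120 16 [ 11.6 120.2  65.3] 80.3
scene 125 19 [ 11.3 124.5  73.9] 85.1
scene 130 12 [ 15.5 129.7  78.4] 84.0
scene 135 8 [ 17.2 134.8  85.7] 89.4
scene 140 10 [ 10.3 139.5  94.4] 96.2
scene 145 4 [  0.7 145.1  95.5] 97.2
scene 150 4 [  0.8 149.8  98.7] 99.8
scene 155 9 [  3.9 154.8  98.8] 102.7
scene 160 10 [  3.9 160.   97.1] 100.6
scene 165 8 [  3.7 165.   93. ] 96.7
scene 170 5 [  3.9 168.6  92.5] 93.8
scene 175 0  
scene 180 0  
scene 185 0  
slope angle 0.9981231027774343 16
```

Call:
step_arm --motion '[-9, 45, 0, 0, 0, -18, 90, 0, 0, 0, -27, 135, 0, 0, 0, -36, 180, 0, 0, 0, -45, 225, 0, 0, 0, -54, 270, 0, 0, 0, -63, 315, 0, 0, 0, -72, 360, 0, 0, 0]'

```text
time: 13.7
tool_pos: [0.4735, 0.1962, 0.28]
tool_rot: [-0.243, 3.111, -0.012]
force: [0.9, 0.4, -0.3]
width: 0.0005
```

Call:
step_arm --motion '[-9, 45, 0, 0, 0, -14, 80, 0, 0, 0, -14, 80, 0, 0, 0]'

```text
time: 14.0
tool_pos: [0.4574, 0.2815, 0.2799]
tool_rot: [-0.256, 3.11, -0.009]
force: [0.2, -0.6, -0.5]
width: 0.0002
```

```bash
python3 - <<'E'
from h import *
rel((-4,200,84),(-4,158,84),(-4,158,98),(-4,125,98));print(bot.state()['tool_rot'])
E
```

```text
at [457.4 281.5 279.9] bed tip [ -3.3 201.9 164.5]
(-4, 200, 84) [ 33.   3. -73.]
(-4, 158, 84) [ 39. -39. -73.]
(-4, 158, 98) [ 33. -40. -61.]
(-4, 125, 98) [ 38. -72. -61.]
[-0.25550892  3.11037675 -0.00873405]
```

Call:
step_arm --motion '[15, 1, -33, -1, 0, 33, 3, -73, -1.3, 0, 33, 3, -73, -1.3, 0, 33, 3, -73, -1.3, 0]'

```text
time: 14.4
tool_pos: [0.4895, 0.2846, 0.2067]
tool_rot: [-0.222, 3.115, -0.011]
force: [0.1, 0.2, -0.0]
width: 0.0004
```

```bash
python3 - <<'E'
from h import *
rel((-4,158,84),(-4,158,98),(-4,125,98))
cap('scene','s11.png');cv2.imwrite('pics/s11z.png',cv2.resize(cv2.imread('pics/s11.png')[100:240,250:430],None,fx=4,fy=4,interpolation=2))
E
```

```text
at [489.5 284.6 206.7] bed tip [ -5.  200.4  84.5]
(-4, 158, 84) [  7. -42.  -0.]
(-4, 158, 98) [  1. -43.  13.]
(-4, 125, 98) [  6. -75.  13.]
```

View pics/s11z.png

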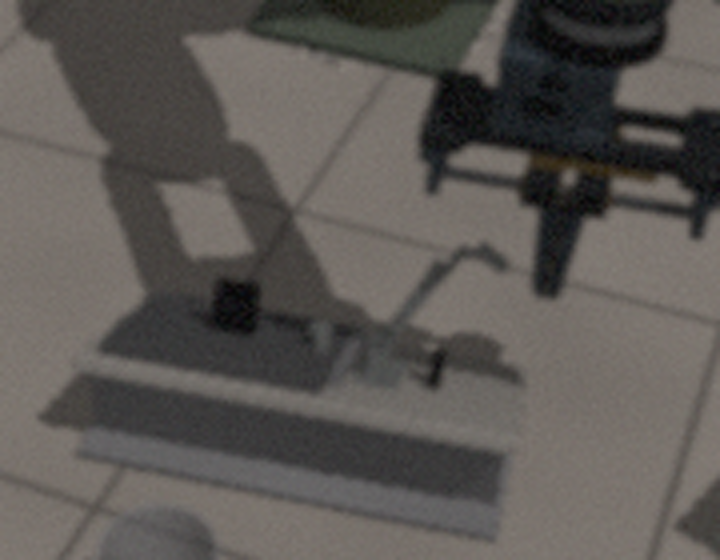

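Call:
step_arm --motion '[2, -14, 0, 0, 0, 5, -28, 0, 0, 0, 7, -42, 0, 0, 0, 4, -43, 7, 0, 0, 1, -43, 14, 0, 0, 3, -54, 14, 0, 0, 5, -65, 14, 0, 0, 6, -75, 14, 0, 0]'

```text
time: 15.25
tool_pos: [0.4961, 0.2088, 0.2218]
tool_rot: [-0.222, 3.113, -0.009]
force: [0.1, 0.1, -0.1]
width: 0.0008
```

Call:
step_arm --motion '[0, 0, 0, 0, 0, 0, 0, 0, 0, 0]'

```text
time: 15.45
tool_pos: [0.4961, 0.2083, 0.2216]
tool_rot: [-0.22, 3.113, -0.009]
force: [0.3, -0.3, 1.2]
width: 0.0002
```

```bash
python3 - <<'E'
from h import *
rel((-4,125,98))
cap('scene','s12.png');cv2.imwrite('pics/s12z.png',cv2.resize(cv2.imread('pics/s12.png')[100:240,250:430],None,fx=4,fy=4,interpolation=2))
E
```

```text
at [496.1 208.3 221.6] bed tip [ -2.6 124.   99.8]
(-4, 125, 98) [-1.  1. -2.]
```

View pics/s12z.png

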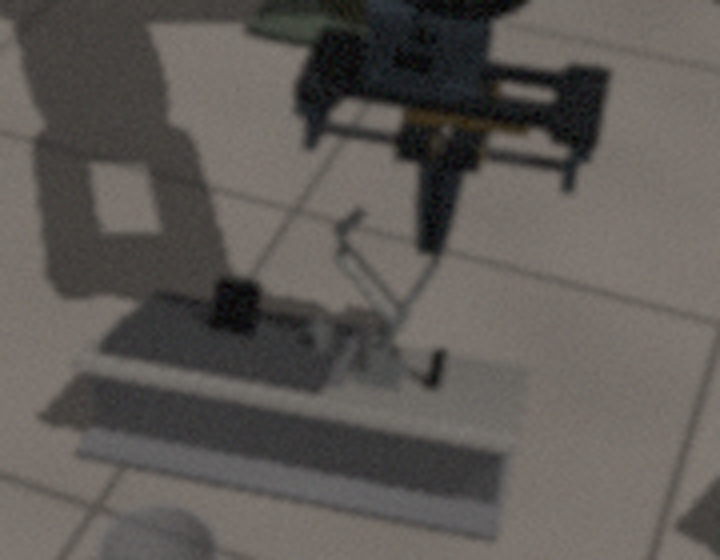

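```bash
python3 - <<'E'
from h import *
rel((-4,165,98),(-4,165,64),(-4,140,64),(-4,112,64),(-4,108,64))
E
```

```text
at [496.1 208.7 221.6] bed tip [ -2.5 124.3  99.8]
(-4, 165, 98) [-6. 40. -2.]
(-4, 165, 64) [  8.  42. -33.]
(-4, 140, 64) [ 11.  17. -33.]
(-4, 112, 64) [ 15. -10. -33.]
(-4, 108, 64) [ 16. -14. -33.]
```

Call:
step_arm --motion '[-6, 40, 0, 0, 0, -6, 42, 0, 0, 0, 8, 42, -33, 0, 0, 8, 42, -33, 0, 0, 9, 30, -33, 0, 0, 11, 17, -33, 0, 0, 12, 10, -33, 0, 0, 12, 10, -33, 0, 0]'

```text
time: 16.3
tool_pos: [0.5084, 0.2173, 0.1897]
tool_rot: [-0.218, 3.112, -0.009]
force: [-0.4, -0.0, -0.2]
width: 0.0004
```

```bash
python3 - <<'E'
from h import *
rel((-4,125,64),(-4,112,64),(-4,108,64))
cap('scene','s13.png');cv2.imwrite('pics/s13z.png',cv2.resize(cv2.imread('pics/s13.png')[100:240,250:430],None,fx=4,fy=4,interpolation=2))
E
```

```text
at [508.4 217.3 189.7] bed tip [ -3.8 131.1  65.2]
(-4, 125, 64) [ 1. -6. -1.]
(-4, 112, 64) [  3. -19.  -1.]
(-4, 108, 64) [  4. -23.  -1.]
```

View pics/s13z.png

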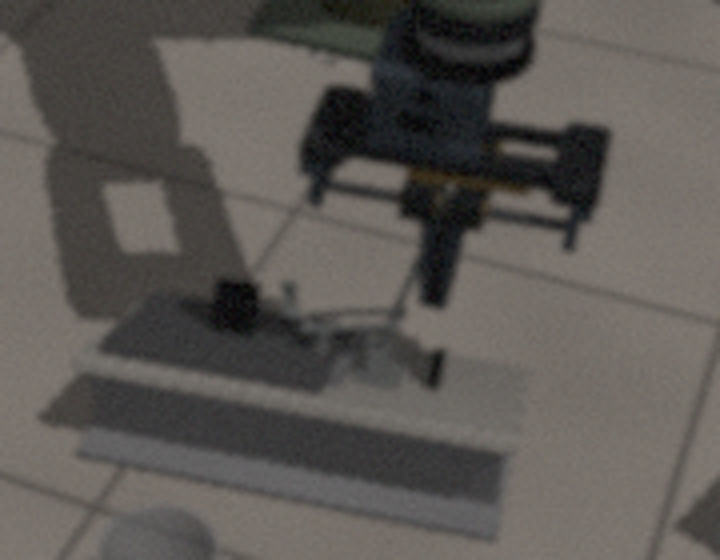

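Call:
step_arm --motion '[1, -6, -1, 0, 0, 2, -12, -1, 0, 0, 3, -19, -1, 0, 0, 4, -23, -1, 0, 0, 4, -23, -1, 0, 0]'

```text
time: 16.85
tool_pos: [0.5124, 0.1941, 0.1884]
tool_rot: [-0.217, 3.112, -0.009]
force: [0.7, 0.5, -0.8]
width: 0.0005
```

```bash
python3 - <<'E'
from h import *
rel((-4,108,64));print(bot.state()['force'])
cap('scene','s14.png');cv2.imwrite('pics/s14z.png',cv2.resize(cv2.imread('pics/s14.png')[100:240,250:430],None,fx=4,fy=4,interpolation=2))
E
```

```text
at [512.4 194.1 188.4] bed tip [ -3.7 107.5  63.8]
(-4, 108, 64) [-0.  0.  0.]
[ 0.71901119  0.54687289 -0.75623456]
```

View pics/s14z.png

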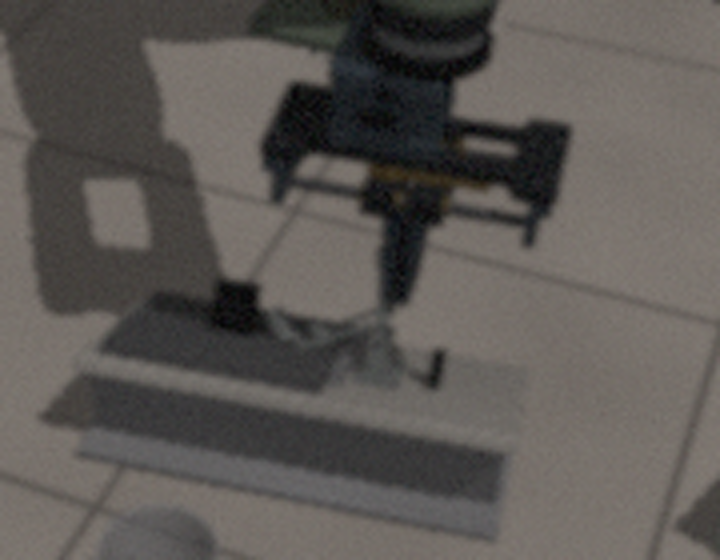

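Call:
step_arm --motion '[1, -4, 0, 0, 0, 1, -8, 0, 0, 0, 1, -8, 0, 0, 0]'

```text
time: 17.2
tool_pos: [0.5132, 0.1902, 0.1883]
tool_rot: [-0.213, 3.112, 0.006]
force: [-1.8, 15.9, -2.4]
width: 0.0005
```

Call:
step_arm --motion '[0, 25, 0, 0, 0, 0, 25, 60, 0, 0, 0, 60, 100, 0, 0, 0, 110, 100, 0, 0, 0, 150, 100, 0, 0, 0, 150, 100, 0, 0]'

```text
time: 17.8
tool_pos: [0.5131, 0.345, 0.2884]
tool_rot: [-0.22, 3.11, 0.011]
force: [0.1, 0.3, -1.5]
width: 0.0005
```

```bash
python3 chk2.py 15; python3 - <<'E'
from h import *
d=cap('top');e=cap('scene')
for n,D in(('top',d),('scene',e)):
    W=w2b(cloud(D).reshape(-1,3));q=W[(W[:,1]>25)&(W[:,1]<130)&(W[:,2]>16)&(W[:,2]<140)&(abs(W[:,0])<25)]
    for y in range(28,130,4):
        j=(abs(q[:,1]-y)<2); print(n,y,j.sum(),np.median(q[j],0).round(1) if j.sum() else '', q[j,2].max().round(1) if j.sum() else '')
E
```

```text
17.8 [0.51310648 0.34504814 0.28837757] [ 0.14078189  0.26110365 -1.47214121]
plane [7.22542866e-04 5.82554023e-03 1.22421190e+01]
top edge x [59.4 59.  59.  59.4 59.  59.3]
right edge y [-76.1 -75.5 -75.7 -75.7 -75.2]
fin 92 [ 0.6 -1.4 45.9]
keeper 63 [-0.4 60.8 27.2]
top 28 13 [ 0.7 28.  32.7] 39.1
top 32 10 [ 1.8 32.1 25.6] 29.5
top 36 8 [-0.8 35.6 19.4] 24.8
top 40 2 [-2.  40.4 18. ] 18.5
top 44 4 [ 1.  45.1 17. ] 17.8
top 48 17 [ 6.6 48.2 17.2] 21.0
top 52 12 [ 1.8 52.8 20.6] 27.5
top 56 17 [-0.9 56.  27.4] 30.1
top 60 18 [-0.6 59.9 26.3] 30.7
top 64 22 [ 2.6 64.1 26.7] 29.7
top 68 4 [-0.8 68.2 28.2] 29.0
top 72 7 [-16.3  70.9  28.4] 31.7
top 76 6 [15.6 75.6 32. ] 34.6
top 80 5 [-15.4  80.2  35.6] 37.9
top 84 8 [-0.5 83.7 37.2] 39.6
top 88 28 [ 1.2 88.1 87.9] 93.6
top 92 23 [ 6.  91.7 80.5] 92.4
top 96 24 [ 9.  96.2 52.8] 75.8
top 100 32 [  6.4 100.2  47.6] 55.7
top 104 19 [  3.4 103.2  45.5] 50.4
top 108 5 [ 12.1 106.2  30.1] 31.1
top 112 0  
top 116 0  
top 120 0  
top 124 0  
top 128 0  
scene 28 11 [ 5.3 28.4 26. ] 32.3
scene 32 6 [ 3.9 31.5 22.6] 25.2
scene 36 2 [ 2.8 35.1 19.2] 20.1
scene 40 2 [ 4.7 39.8 19.2] 20.0
scene 44 4 [ 2.9 44.3 17.5] 18.5
scene 48 7 [ 5.  47.7 17.9] 28.3
scene 52 7 [ 6.8 52.4 27.1] 29.5
scene 56 8 [ 5.2 56.  27.7] 29.5
scene 60 10 [ 7.3 60.6 24.8] 28.4
scene 64 9 [-4.1 62.8 26.4] 29.7
scene 68 5 [17.6 68.8 28.6] 31.4
scene 72 4 [-16.   72.   29.9] 32.1
scene 76 5 [16.3 76.  33.2] 36.4
scene 80 6 [-0.3 80.5 34.3] 37.4
scene 84 8 [-3.9 84.  39.2] 89.7
scene 88 23 [10.1 88.2 81.5] 89.9
scene 92 31 [ 9.3 92.  63. ] 84.4
scene 96 29 [10.5 96.  46.3] 61.4
scene 100 29 [ 11.5 100.   32.1] 49.4
scene 104 9 [ 13.1 103.1  24.5] 32.4
scene 108 0  
scene 112 0  
scene 116 0  
scene 120 0  
scene 124 0  
scene 128 0
```

View pics/s15z.png

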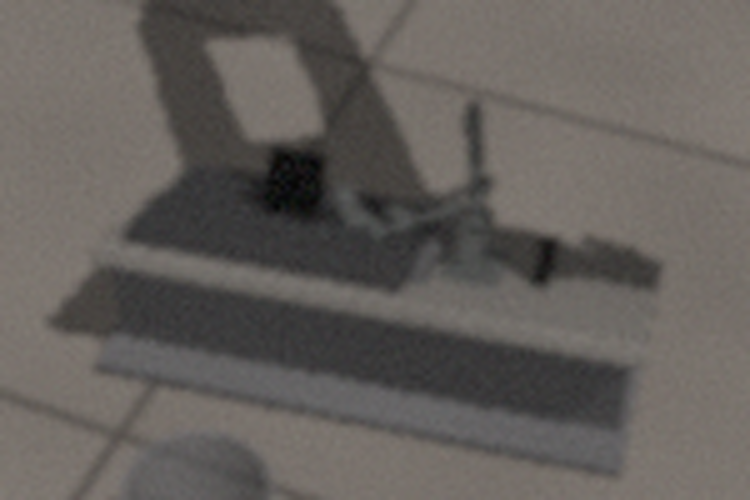

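View pics/t15z.png

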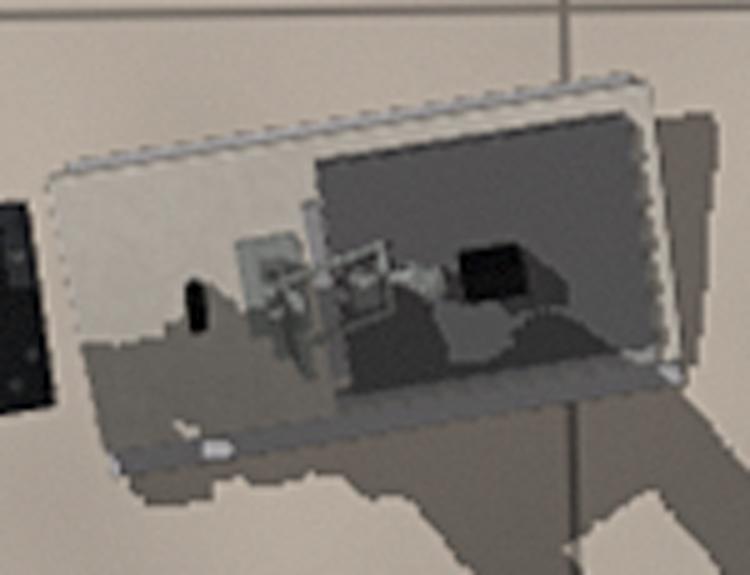

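```bash
python3 - <<'E'
from h import *
rel((-8,66,135),(-8,66,70),(-8,88,72),(-8,106,74),(-8,125,70),(-8,140,58),(-8,149,35));print(bot.state()['tool_rot'])
E
```

```text
at [513.1 339.2 287.7] bed tip [ 57.4 251.1 144.8]
(-8, 66, 135) [ -28. -191.  -36.]
(-8, 66, 70) [  -1. -187.  -95.]
(-8, 88, 72) [  -5. -165.  -94.]
(-8, 106, 74) [  -8. -148.  -92.]
(-8, 125, 70) [ -10. -129.  -95.]
(-8, 140, 58) [  -7. -113. -106.]
(-8, 149, 35) [   2. -103. -127.]
[-0.21250506  3.11333171  0.00394564]
```

Call:
step_arm --motion '[-5, -45, 0, 0, 0, -12, -90, 0, 0, 0, -20, -135, 0, 0, 0, -26, -175, -10, 0, 0, -28, -191, -36, 0, 0, -28, -191, -36, 0, 0, -28, -191, -36, 0, 0]'

```text
time: 18.7
tool_pos: [0.4851, 0.1474, 0.252]
tool_rot: [-0.209, 3.114, 0.004]
force: [0.4, 0.0, -0.6]
width: 0.0005
```

```bash
python3 - <<'E'
from h import *
rel((-8,66,70),(-8,75,72),(-8,88,72));print(bot.state()['tool_rot'])
cap('scene','s16.png');cv2.imwrite('pics/s16z.png',cv2.resize(cv2.imread('pics/s16.png')[100:240,250:430],None,fx=4,fy=4,interpolation=2))
E
```

```text
at [485.1 147.4 252. ] bed tip [ -7.4  65.2 135.6]
(-8, 66, 70) [ 27.   5. -60.]
(-8, 75, 72) [ 25.  13. -58.]
(-8, 88, 72) [ 23.  26. -58.]
[-0.2090161   3.11374786  0.00437503]
```

View pics/s16z.png

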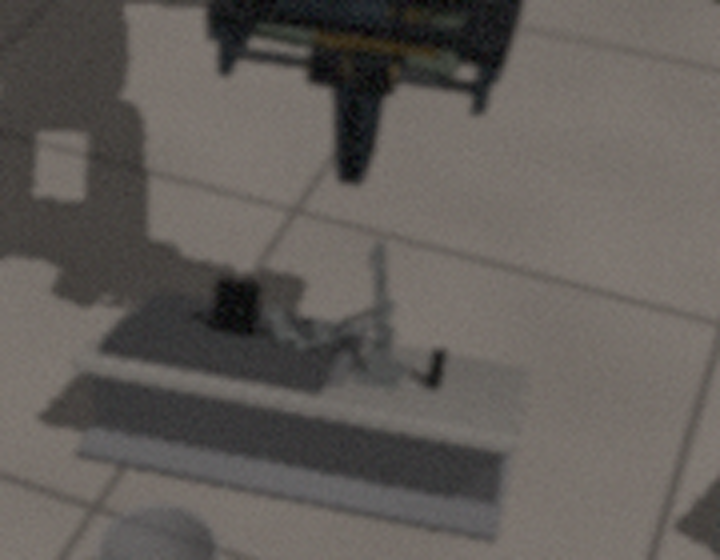

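Clear of the lever. Going down beside it, then pushing toward +y.

Call:
step_arm --motion '[13, 1, -30, 0, 0, 27, 3, -60, 0, 0, 27, 3, -60, 0, 0, 25, 13, -58, 0, 0, 23, 26, -58, 0, 0, 21, 35, -57, 0, 0, 21, 35, -57, 0, 0]'

```text
time: 19.45
tool_pos: [0.5066, 0.1851, 0.197]
tool_rot: [-0.214, 3.109, 0.007]
force: [0.2, 0.4, 0.7]
width: 0.0001
```

```bash
python3 - <<'E'
from h import *
rel((-8,106,74),(-8,125,70),(-8,140,58),(-8,149,35));print(bot.state()['force'])
cap('scene','s17.png');cv2.imwrite('pics/s17z.png',cv2.resize(cv2.imread('pics/s17.png')[100:240,250:430],None,fx=4,fy=4,interpolation=2))
E
```

```text
at [506.6 185.1 197. ] bed tip [-6.5 99.5 74.5]
(-8, 106, 74) [-2.  6. -1.]
(-8, 125, 70) [-3. 25. -5.]
(-8, 140, 58) [ -0.  41. -16.]
(-8, 149, 35) [  8.  51. -36.]
[0.18583422 0.42735842 0.66824201]
```

View pics/s17z.png

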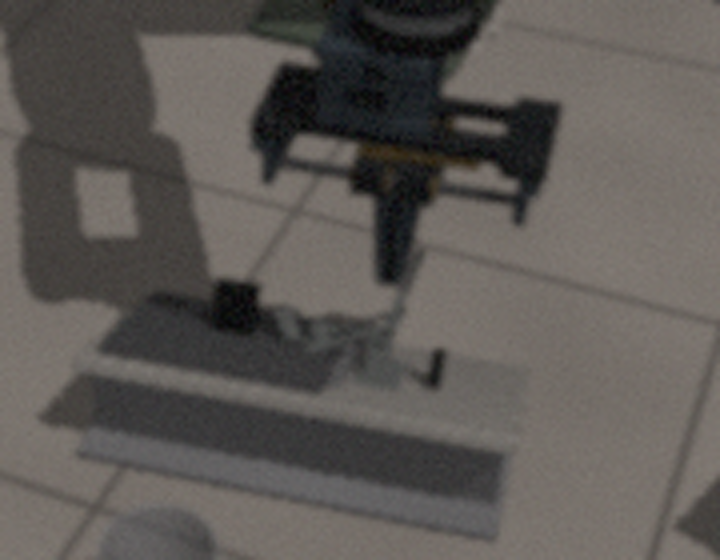

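Call:
step_arm --motion '[-1, 6, -1, 0, 0, -2, 15, -3, 0, 0, -3, 25, -6, 0, 0, -3, 25, -6, 0, 0]'

```text
time: 19.9
tool_pos: [0.5036, 0.2107, 0.1904]
tool_rot: [-0.215, 3.11, 0.007]
force: [0.4, -1.7, 0.8]
width: 0.0005
```

```bash
python3 - <<'E'
from h import *
rel((-8,125,70),(-8,140,58),(-8,149,35));print(bot.state()['force'])
e=cap('scene','s18.png');cv2.imwrite('pics/s18z.png',cv2.resize(cv2.imread('pics/s18.png')[100:240,250:430],None,fx=4,fy=4,interpolation=2))
for n,D in(('scene',e),('top',cap('top','t18.png'))):
    W=w2b(cloud(D).reshape(-1,3));q=W[(W[:,1]>25)&(W[:,1]<70)&(W[:,2]>15.5)&(W[:,2]<60)&(abs(W[:,0])<25)]
    for y in range(28,70,4):
        j=(abs(q[:,1]-y)<2); print(n,y,j.sum(),np.median(q[j],0).round(1) if j.sum() else '', q[j,2].max().round(1) if j.sum() else '')
E
```

```text
at [503.6 210.7 190.4] bed tip [ -8.7 125.2  68.3]
(-8, 125, 70) [-0. -0.  2.]
(-8, 140, 58) [ 3. 15. -9.]
(-8, 149, 35) [ 11.  26. -30.]
[ 0.43437944 -1.68170751  0.83459868]
scene 28 0  
scene 32 6 [ 4.2 32.8 35.3] 38.4
scene 36 10 [ 4.4 36.7 32.9] 39.5
scene 40 11 [ 2.8 39.6 28. ] 35.6
scene 44 7 [ 1.9 42.8 21. ] 24.8
scene 48 2 [ 0.6 47.2 19.4] 20.6
scene 52 7 [ 1.9 52.9 19.1] 28.8
scene 56 11 [ 7.6 56.1 22.2] 30.1
scene 60 11 [ 7.7 59.5 22.5] 29.1
scene 64 13 [ 7.  64.  22.1] 29.0
scene 68 5 [-13.9  68.7  21.2] 23.3
top 28 0  
top 32 5 [-2.2 33.4 33.9] 37.7
top 36 6 [ 1.2 35.5 36.6] 38.2
top 40 0  
top 44 1 [18.6 45.7 15.7] 15.7
top 48 0  
top 52 0  
top 56 0  
top 60 0  
top 64 0  
top 68 1 [17.1 70.  20.7] 20.7
```

View pics/s18z.png

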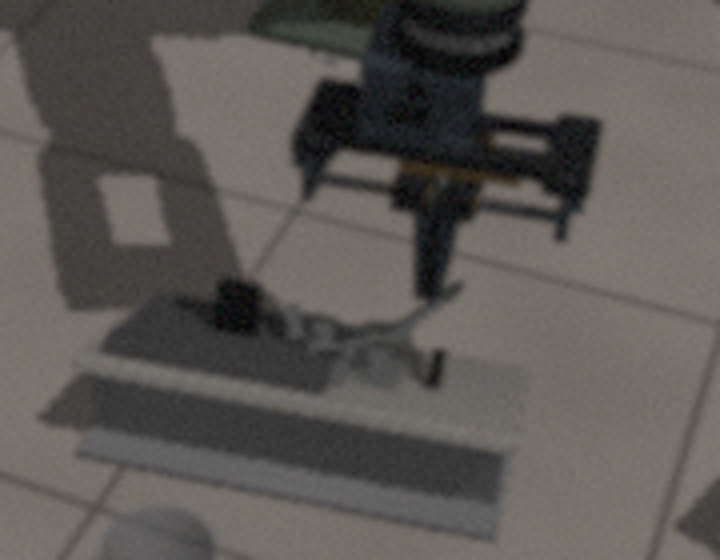

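Call:
step_arm --motion '[1, 8, -5, 0, 0, 3, 16, -10, 0, 0, 6, 21, -20, 0, 0, 11, 25, -30, 0, 0, 11, 25, -32, 0, 0, 11, 25, -32, 0, 0]'

```text
time: 20.6
tool_pos: [0.5135, 0.235, 0.1611]
tool_rot: [-0.214, 3.112, 0.006]
force: [-11.2, -4.3, 24.3]
width: 0.0006
```

```bash
python3 - <<'E'
from h import *
rel((-8,149,30));print(bot.state()['force'])
e=cap('scene','s19.png');cv2.imwrite('pics/s19z.png',cv2.resize(cv2.imread('pics/s19.png')[100:240,250:430],None,fx=4,fy=4,interpolation=2))
E
```

```text
at [513.5 235.  161.1] bed tip [ -9.1 147.9  36.1]
(-8, 149, 30) [ 3.  2. -5.]
[-11.16084761  -4.25170978  24.32465391]
```

View pics/s19z.png

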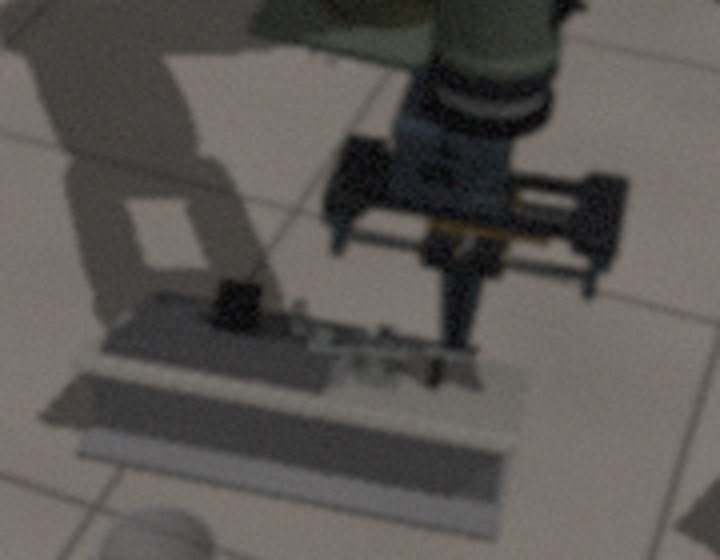

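Call:
step_arm --motion '[0, 0, -2, 0, 0, 1, 0, -4, 0, 0, 1, 0, -4, 0, 0]'

```text
time: 20.95
tool_pos: [0.5136, 0.235, 0.1609]
tool_rot: [-0.214, 3.113, 0.007]
force: [-12.5, -5.1, 30.9]
width: 0.0005
```

Call:
step_arm --motion '[0, 0, 20, 0, 0, 0, 10, 60, 0, 0, 0, 50, 100, 0, 0, -10, 90, 120, 0, 0, -20, 130, 120, 0, 0, -20, 150, 120, 0, 0, -20, 150, 120, 0, 0]'

```text
time: 21.65
tool_pos: [0.4932, 0.3881, 0.2796]
tool_rot: [-0.219, 3.113, 0.008]
force: [-0.2, -0.5, 0.7]
width: 0.0007
```

```bash
python3 chk2.py 20; python3 - <<'E'
from h import *
d=cap('top');e=cap('scene')
for n,D in(('top',d),('scene',e)):
    W=w2b(cloud(D).reshape(-1,3));q=W[(W[:,1]>25)&(W[:,1]<190)&(W[:,2]>15)&(W[:,2]<140)&(abs(W[:,0])<25)]
    for y in list(range(28,72,4))+list(range(76,180,8)):
        j=(abs(q[:,1]-y)<2); print(n,y,j.sum(),np.median(q[j],0).round(1) if j.sum() else '', q[j,2].max().round(1) if j.sum() else '')
E
```

```text
21.65 [0.49321875 0.38805864 0.27958829] [-0.16000517 -0.51767563  0.67165234]
plane [2.21045456e-03 9.81330219e-04 1.21783357e+01]
top edge x [59.1 59.9 58.7 59.5 59.1 59.6]
right edge y [-73.3 -73.  -73.9 -74.8 -73.5]
fin 93 [ 0.7 -0.2 46.1]
keeper 43 [-0.  59.6 27.1]
top 28 2 [13.2 28.5 16. ] 16.1
top 32 2 [ 5.8 31.9 15.5] 15.9
top 36 7 [ 1.7 37.  16.7] 44.3
top 40 13 [ 5.  40.6 41.2] 45.1
top 44 13 [ 1.2 43.8 41.3] 43.8
top 48 9 [-1.  47.3 22. ] 34.2
top 52 9 [ 0.4 51.7 18.6] 27.8
top 56 23 [ 5.9 56.  25.9] 31.5
top 60 21 [ 0.8 60.1 26.1] 29.9
top 64 22 [ 2.3 64.3 25.6] 30.4
top 68 9 [ 6.9 67.8 16.5] 29.4
top 76 8 [-0.9 76.1 21. ] 22.6
top 84 7 [-17.2  84.3  19.6] 23.9
top 92 4 [16.7 91.8 22.8] 23.1
top 100 29 [ 3.4 99.9 28.7] 33.5
top 108 25 [ -0.8 107.9  28.3] 31.3
top 116 26 [  0.9 116.1  27.3] 31.2
top 124 16 [ -0.8 123.9  28.7] 32.2
top 132 16 [ -1.6 132.1  27.6] 29.3
top 140 18 [ -1.2 140.2  28.9] 33.5
top 148 15 [-1.00e-01  1.48e+02  2.82e+01] 31.1
top 156 16 [ -1.5 156.   29.6] 31.8
top 164 13 [ -1.4 163.1  29.8] 33.3
top 172 0  
scene 28 0  
scene 32 0  
scene 36 4 [ 4.5 37.3 38.8] 42.9
scene 40 12 [ 5.3 40.1 33.5] 42.9
scene 44 10 [ 5.3 43.2 29.1] 41.1
scene 48 4 [ 1.4 47.8 21.6] 22.8
scene 52 7 [ 4.8 53.  19.3] 28.8
scene 56 11 [ 6.4 56.7 22. ] 29.2
scene 60 11 [ 8.2 59.8 22.7] 29.5
scene 64 13 [ 0.5 63.7 20.9] 29.4
scene 68 6 [-15.2  68.   18.5] 19.5
scene 76 6 [-16.   75.6  19.6] 21.6
scene 84 5 [16.1 83.6 20.4] 22.0
scene 92 10 [14.7 92.9 25.5] 30.8
scene 100 15 [13.4 99.8 27.9] 32.5
scene 108 8 [  5.4 108.1  28.6] 30.1
scene 116 11 [ 12.3 116.3  26.5] 30.2
scene 124 6 [  1.4 124.   28.9] 29.8
scene 132 8 [  4.1 132.6  28.6] 30.2
scene 140 11 [  6.7 140.1  24.9] 30.5
scene 148 5 [  4.  148.2  28.8] 29.8
scene 156 7 [  5.2 156.4  29.9] 31.3
scene 164 1 [ -6.7 162.   29.4] 29.4
scene 172 0
```

View pics/s20z.png

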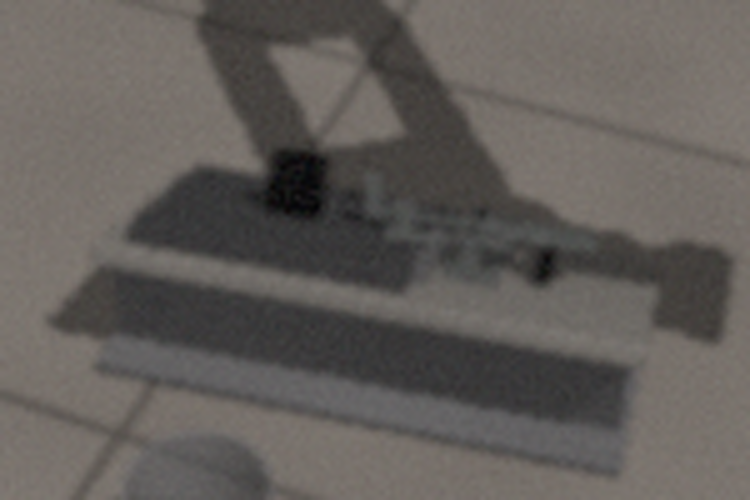

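View pics/t20z.png

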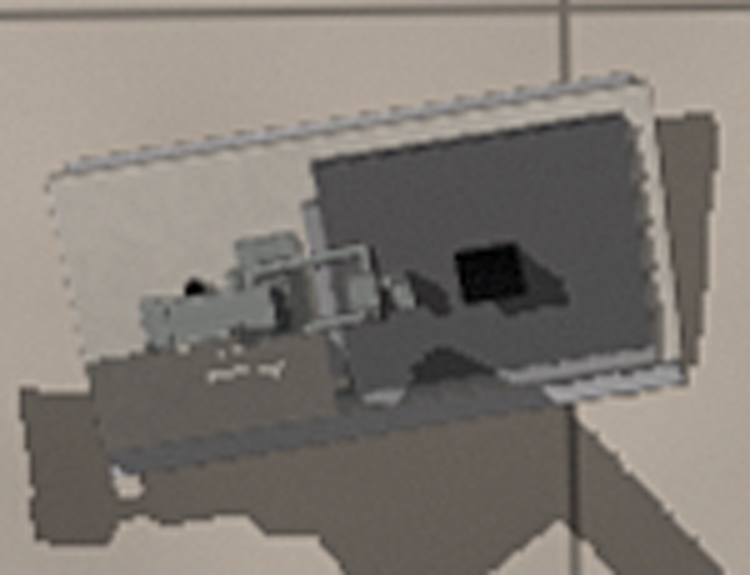

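```bash
python3 - <<'E'
from h import *
s=bot.state();print(s['time'],s['force'])
def ed(W,y0,y1):
    r=[]
    q=W[(W[:,1]>y0)&(W[:,1]<y1)]
    f=q[(q[:,0]<-59)&(q[:,0]>-75)&(q[:,2]>6.5)&(q[:,2]<11.2)]
    c=q[(abs(q[:,0])<75)&(q[:,2]>6)&(q[:,2]<17)&(q[:,0]>40)]
    return len(f),np.percentile(f[:,0],[3,50,97]).round(1),len(c),np.percentile(c[:,0],[90,97,99]).round(1)
for k in range(2):
  for n in('top','scene'):
    W=w2b(cloud(cap(n)).reshape(-1,3));print(n,ed(W,-65,40))
W=w2b(cloud(cap('top')).reshape(-1,3));
q=W[(W[:,0]>15)&(W[:,0]<35)&(W[:,1]>74)&(W[:,1]<90)&(W[:,2]>6)&(W[:,2]<12)];print('side fence y',len(q),np.percentile(q[:,1],[3,50,97]))
q=W[(abs(W[:,0])<40)&(W[:,1]<-60)&(W[:,1]>-85)&(W[:,2]>6)&(W[:,2]<17)];print('right edge',np.percentile(q[:,1],[1,3,10]))
q=W[(W[:,1]>108)&(W[:,1]<165)&(abs(W[:,0])<11)&(W[:,2]>22)&(W[:,2]<36)];c=np.polyfit(q[:,1],q[:,2],1);print('lever',c,len(q))
for nm,p in(('bottle',(418,135)),('beaker',(303,142)),('box',(150,235))):print(nm,(W.reshape(400,640,3)[p[1],p[0]]@B.T/1000+O).round(3))
E
```

```text
21.85 [ 0.1086351  -0.18009554 -0.42661853]
top (92, array([-69.2, -64.9, -59.6]), 373, array([58.6, 59.4, 59.8]))
scene (4, array([-69.2, -68.2, -66.6]), 193, array([60.7, 61.7, 62.4]))
top (100, array([-69.3, -65. , -59.4]), 371, array([58.6, 59.4, 59.8]))
scene (4, array([-71.7, -66.6, -65.9]), 189, array([61. , 62.2, 62.9]))
side fence y 24 [74.2264077  77.5938117  84.47086189]
right edge [-75.15526638 -74.85564084 -73.57162563]
lever [2.13713100e-02 2.59143217e+01] 215
bottle [ 0.756 -0.133  0.126]
beaker [0.773 0.135 0.004]
box [0.519 0.333 0.527]
```

```bash
python3 - <<'E'
from h import *
print(workorder.close_job());print(bot.state()['time'])
E
```

```text
the job is handed in; nothing more can be done
None
the job is handed in; nothing more can be done
```

The press is closed and the job is handed in, after about 22 s of the 72 s allowed; no verdict was reported.

**What I did:**
- I gripped the cover by its fin, lowered it so that it pivoted onto the slope, and pushed it against both fences. The first lowering set its low edge on the low fence, so I lifted it, moved it up the slope and slid it back.
- I then flipped the loop over the keeper, swung the lever to its stop so the bar dropped behind the lip, and pulled and pressed the lever flat.

**Last checks, with the arm clear of everything (force near 0):**

| Item | Measured | Limit |
|---|---|---|
| Lever angle after letting go | about 0.02 rad | below 0.1 rad |
| Cover flatness (fitted plane slope) | about 0.002 rad | below 0.05 rad |
| Cover underside off the bed | about 0.2 mm | 3 mm |
| Cover from low fence | 1 to 2 mm | 4 mm |
| Cover from side fence | about 1 mm or less | 4 mm |

- **Loop:** the bar was not seen directly. The finger tab is centred near bed y = 42 mm, which puts the bar near y = 54 to 56 mm, under the lip. The lever staying shut agrees with that.
- **Camera disagreement:** the two views differ by 2 to 3 mm on the cover's upper edge, and my bed frame is only good to 1 to 2 mm. I took the low-fence gap as the difference between fence and cover edges in the same view.
- **Bystanders:** the bottle and beaker read the same as at the start. The arm hid the white box in the last picture, so I did not recheck it, but nothing came near it.

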